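# Close and lock the filler of the casting-slip tank

## Task

Close the slip tank so the slip does not dry out: put the cap on the grooved filler neck and press it fully home without forcing it, its two levers still raised. Then swing the levers fully down, one after the other, gently and without straining them, so that the cap is locked, upright and left alone. Leave everything else on the table where it stands.

Things in the scene. Friction and masses are not known exactly. Their poses are not given: they have to be found in the camera images.
- cap: loose aluminium locking cap, round, 57 mm outside (56 mm across its gripping sides), 45 mm tall, about 0.35 kg; stands mouth down, top closed. Origin: centre of the mouth's rim (underside); z up. Bore 47 mm wide, 33 mm deep when locked. Two brass cam levers stand on its +x side (a) and -x side (b); its y sides are bare: grip there, across y, below the roof. Any yaw on the neck will do
- cap_mouth (a point): same point as the cap's origin: centre of the mouth's rim
- seal: black rubber seal ring in the cap, 45 mm wide; origin: centre of its lower face, at first 21 mm above the mouth. It meets the neck's top when the mouth is 12 mm above neck_seat, drags with 15 N over 10 mm and stays where pushed (the cap's weight does not move it). That is home by hand; then it is springy, 17 N plus 7 N per mm, for the levers to squeeze 1 to 2 mm. A push over 35 N by hand spoils it
- tank: fixed steel slip tank, 250 x 300 mm, lid top 115 mm above the table; origin: centre of its underside, x and y along its sides, z up. On the lid: the filler neck at x -45, y +75 mm; a stirrer motor (84 mm wide, top at 174 mm) at x +45, y -75 mm; a small breather (top at 145 mm) at x +85, y +100 mm; pouring tap on the -x side
- neck_seat (a point): on the filler neck's upright axis, 170 mm above the table, where the middle of the cap's mouth lies once both levers are locked; pressed home by hand it stops 2 mm higher. The neck's grooved nose: 45 mm across, its top 33 mm above this point, top edge bevelled 2 mm; groove from 10 to 24 mm above this point, 34 mm across; below it a bevelled shoulder, 45.4 mm across
- lever_a (a joint): cam lever on the cap's +x side, hinged at pivot_a: 0 = raised 20 degrees above level, pointing outwards along the cap's +x; 0.35 = level; 1.92 = straight down beside the neck (fully down). Stays where left; hinge friction 0.24 N m. From about 0.9 its cam catches the groove and draws the cap down 1 to 2 mm, stiffening to about 0.5 N m; the cap must be home first
- pivot_a (a point): hinge axis of lever_a: 31 mm out along the cap's +x, 20 mm above the mouth; the axis is the cap's y
- grip_a (a point): point inside lever_a, 45 mm along it from its pivot, mid-thickness; the bar is 13 mm wide and 7 mm thick, its inner (lower, when raised) face in line with the pivot; its end ring reaches 59 mm from the pivot
- handle_a: the bar and ring of lever_a; origin on its pivot. A push of more than 30 N strains it
- lever_b (a joint): cam lever on the cap's -x side, hinged at pivot_b: 0 = raised 20 degrees above level, pointing outwards along the cap's -x; 0.35 = level; 1.92 = straight down beside the neck (fully down). Stays where left; hinge friction 0.24 N m. From about 0.9 its cam catches the groove and draws the cap down 1 to 2 mm, stiffening to about 0.5 N m; the cap must be home first
- pivot_b (a point): hinge axis of lever_b: 31 mm out along the cap's -x, 20 mm above the mouth; the axis is the cap's y
- grip_b (a point): point inside lever_b, 45 mm along it from its pivot, mid-thickness; the bar is 13 mm wide and 7 mm thick, its inner (lower, when raised) face in line with the pivot; its end ring reaches 59 mm from the pivot
- handle_b: the bar and ring of lever_b; origin on its pivot. A push of more than 30 N strains it
- glaze_jar: jar, 72 mm wide, 85 mm tall, a bystander; origin: centre of its underside
- mug: clay mug, 76 mm wide, 85 mm tall, a bystander; origin: centre of its underside
- plug: spare grooved plug without levers, 52 mm wide, 50 mm tall, a bystander; origin: centre of its underside
- brush_pot: pot of brushes, 78 mm wide, about 210 mm tall, a bystander; origin: centre of its underside
- sieve: round sieve, 126 mm wide, 45 mm tall, a bystander; origin: centre of its underside
- rib: flat wooden rib, 75 x 42 x 6 mm, a bystander; origin: centre of its underside
There are look-alikes about, which are no part of the job. Several things have the shape of the cap; the one meant has the colours described above.

How it is judged:
On the way, in this order (a step that is already met when the one before it is completed fails the run):
1. the cap has been pressed fully home on the neck with both levers still raised (horizontal distance between cap_mouth and neck_seat below 0.003 m and z of cap_mouth in the frame of tank below 0.1735 m and value of joint each of lever_a, lever_b below 0.8 rad), for 0.2 s.
2. one lever is down while the other has not been swung down yet (((value of joint lever_a above 1.8 rad and value of joint lever_b below 1.2 rad) or (value of joint lever_b above 1.8 rad and value of joint lever_a below 1.2 rad))), for 0.2 s.
At the end, for the whole second after the job is handed in: Both levers are fully down (joints above 1.80 of 1.92 rad), the cap stands upright (within 0.07 rad) and at rest on the neck, drawn down by the levers: its mouth less than 1.8 mm above neck_seat and within 3 mm of the neck's axis (value of joint each of lever_a, lever_b above 1.8 rad and horizontal distance between cap_mouth and neck_seat below 0.003 m and z of cap_mouth in the frame of tank below 0.1718 m and angle between cap's own z axis and vertical below 0.07 rad and linear speed of cap below 0.02 m/s); the robot touches nothing.
It fails at once if the seal is spoiled: the cap is pressed down on the neck with more than 35 N before the levers are swung (contact force between seal and tank above 35 N and value of joint each of lever_a, lever_b below 0.8 rad).
It fails at once if a lever is strained: pushed with more than 30 N (contact force between any of handle_a, handle_b and anything else above 30 N).
It fails at once if another thing on the table is shifted by more than 40 mm (distance of any of glaze_jar, mug, plug, brush_pot, sieve, rib from where it was at the start of the episode above 0.04 m).
It also fails if it takes over 72 s, if anything falls off the work surface, if the arm or the gripper's body presses on something with over 40 N, if the wrist force passes 120 N, or if a joint passes its speed limit or range.

## Robot

A 7-joint arm with a two-finger parallel gripper is mounted at the origin on the work surface. World frame = base frame: x ahead of the robot, y to its left, z up, the work surface at z = 0. Lengths are in m, angles in rad, forces in N, time in s.
With the tool pointing down it reaches from about 0.35 to 0.9 m from the base axis. Payload 8.1 kg.
Tool frame: the origin (TCP) lies on the centre line of the jaws, within the pads' length; the fingertips stand 17 mm ahead of it and the grasp point (between the pads) lies 2 mm behind it; z points along the fingers, y is the direction in which the jaws open and shut (so a half turn about z gives the same grasp; the last joint's range is limited). The gripper opens to 92 mm and grips with 3 to 60 N. Pads are 19 mm wide; open, the fingers measure 130 mm over their backs; the gripper's body (75 mm by 190 mm) begins 47 mm behind the grasp point.
Start: joints at [-1.206, 0.434, 0.025, 1.573, -0.012, 1.134, -0.075], TCP at [0.282, 0.558, 0.244] pointing down, gripper open.
Joint ranges: [-2.62, 2.62], [-0.44, 2.09], [-1.27, 1.32], [0.08, 2.57], [-1.32, 4.46], [0.12, 2], [-2.74, 2.74]. Speed limits (rad/s): [2.22, 2.22, 3.01, 3.01, 3.14, 3.14, 3.14].

## Interface

Orientations are given as a rotation vector (axis times angle).
In Python, from cell import arm, imaging, job gives the robot as it stands.
- The arm moves only by the tool jog_arm, never from a script. Its argument "moves" is a list of rows, each an object with "fingers": the closure, from -1 (fully open) to 1 (shut); "xyz": the shift along the tool's x, y, z in cm, a list of three; "angular": the turn, a rotation vector about the tool's x, y, z in rad, a list of three. In form: [{"fingers": fingers, "xyz": [dx, dy, dz], "angular": [ax, ay, az]}, ...]. A call has 1 to 12 rows; each row is the pose to reach, as a shift and turn from the pose commanded when the call began, along the tool's axes at that moment; what a row does not reach only later rows make up. A row lasts 1/8 s, in which the tool goes at most 62.5 mm and 10.7 degrees, less where a joint would pass 70% of its speed; a pose out of reach is approached as far as the arm can. A call with a gripper value outside its range is refused whole. The fingers move at their own pace and stop on an object; "grip_force" is the grip in N (left out, the last holds). Time passes only in rows, so rows that repeat a pose let the fingers close. It gives the time, the measured TCP pose, the force and the opening at its end, in the units of the state.
- arm.observe(): the state, without advancing time (a new reading comes with each control period).
- imaging.get_image(name): name is "side" or "top" or "wrist"; returns the picture (384x512x3 uint8, red, green, blue); there is no depth.
- imaging.camera_params(name): a dict with "fx", "fy", "cx", "cy" (pixels), "rvec" (rotation vector, rad) and "tvec" (3), from world to camera coordinates, as OpenCV has them; the wrist camera has in their place "hand_eye" (4x4, takes a point from camera to tool coordinates, whose origin is the TCP and whose axes are the flange's). Camera axes: x right, y down, z forward; pixel columns grow to the right and rows downward; lengths in m; the calibration is good to about 2 mm. A picture is of the moment at which its call begins: read the wrist's pose just before it. camera_params takes no time and is no camera call.
- job.sign_off(): hands the job in, once; it reports no verdict.
The state is a dict: "clock": time; "joints": joint angles; "dq": joint speeds; "joint_efforts": joint torques, N m; "position": TCP position; "ee_rot": TCP orientation; "force": force on the tool from outside, world axes, zero at the start; "ft_torque": the same for the moment, N m; "width": opening from 0.0 (shut) to 1.0 (fully open).
Only numpy, scipy, OpenCV 4.12 (cv2) and the standard library are available. Lean on these libraries where they do the work, as an engineer would, in place of code of your own. Each camera call takes 0.05 s, during which the arm holds its last target. There are 200 camera calls.

## Working session

There is one attempt and no reset: what is moved stays moved. The work goes in short steps, Python scripts to look and compute and a tool call to move; the robot and the scene stay as the last step left them, time stands still between calls to the robot, and variables do not carry over. Pictures are saved under pics/ and viewed, about 8 in all and at most 12, crops included, and the job is handed in when it is done.

Besides the shell and the picture viewer there is one more tool, called by a JSON object that holds its "name" and its "arguments". jog_arm: Moves the arm, as the interface text tells. Its arguments: {"type":"object","properties":{"moves":{"type":"array"},"grip_force":{"type":"number"}},"required":["moves"]}

```bash
mkdir -p pics
cat > h.py <<'E'
import numpy as np, cv2
from scipy.spatial.transform import Rotation as R
from cell import arm, imaging, job
def P(n):
    p=imaging.camera_params(n); 
    return p
def cam(n,s=None):
    p=P(n); K=np.array([[p['fx'],0,p['cx']],[0,p['fy'],p['cy']],[0,0,1.]])
    if n=='wrist':
        T=np.eye(4);T[:3,:3]=R.from_rotvec(s['ee_rot']).as_matrix();T[:3,3]=s['position']
        M=T@np.array(p['hand_eye']); Rw=M[:3,:3].T; return K,Rw,-Rw@M[:3,3]
    return K,R.from_rotvec(p['rvec']).as_matrix(),np.array(p['tvec']).ravel()
def ray(c,u,v):
    K,Rw,t=c; d=Rw.T@np.linalg.inv(K)@np.array([u,v,1.]); return -Rw.T@t,d
def onz(c,u,v,z):
    o,d=ray(c,u,v); return o+d*(z-o[2])/d[2]
def proj(c,X):
    K,Rw,t=c; x=K@(Rw@np.array(X)+t); return x[:2]/x[2]
def tri(c1,p1,c2,p2):
    o1,d1=ray(c1,*p1);o2,d2=ray(c2,*p2); A=np.stack([d1,-d2],1); s=np.linalg.lstsq(A,o2-o1,rcond=None)[0]
    a=o1+s[0]*d1;b=o2+s[1]*d2; return (a+b)/2,np.linalg.norm(a-b)
E
python3 - <<'E'
from h import *
s=arm.observe();print({k:np.round(v,3) for k,v in s.items()})
for n in ('top','side'):
    im=imaging.get_image(n);cv2.imwrite(f'pics/{n}0.png',im[:,:,::-1]);cv2.imwrite(f'pics/{n}0b.png',cv2.resize(im[:,:,::-1],(800,600),interpolation=cv2.INTER_CUBIC))
    K,Rw,t=cam(n);print(n,K[0,0],-Rw.T@t,Rw[2])
p=imaging.camera_params('wrist');print(p)
E
```

```text
{'clock': np.float64(0.0), 'joints': array([-1.206,  0.435,  0.025,  1.574, -0.012,  1.134, -0.075]), 'dq': array([-0.002, -0.   ,  0.   , -0.   ,  0.001, -0.001,  0.   ]), 'joint_efforts': array([-1.0000e-03, -6.6785e+01,  9.8400e-01, -3.1445e+01, -6.1000e-02,
        4.3000e-02,  0.0000e+00]), 'position': array([0.282, 0.557, 0.243]), 'ee_rot': array([-7.280e-01, -3.056e+00,  3.000e-03]), 'force': array([-0.531, -0.076,  1.11 ]), 'ft_torque': array([-0.002, -0.016,  0.017]), 'width': np.float64(0.999)}
top 487.96600838464326 [ 0.22184857 -0.04826745  1.5073807 ] [ 0.19119012 -0.00314114 -0.981548  ]
side 456.61506233445414 [ 1.64148133 -0.63577702  1.0345878 ] [-0.72971     0.37366245 -0.57262526]
{'fx': 305.819399047954, 'fy': 305.819399047954, 'cx': 255.61205646831496, 'cy': 188.79620159708938, 'hand_eye': array([[ 9.29175391e-04, -9.58632623e-01, -2.84644745e-01,
         7.71628270e-02],
       [ 9.99999565e-01,  9.13147966e-04,  1.89013001e-04,
        -3.67406363e-05],
       [ 7.87287405e-05, -2.84644797e-01,  9.58633055e-01,
        -1.40247943e-01],
       [ 0.00000000e+00,  0.00000000e+00,  0.00000000e+00,
         1.00000000e+00]])}
```

View pics/top0b.png

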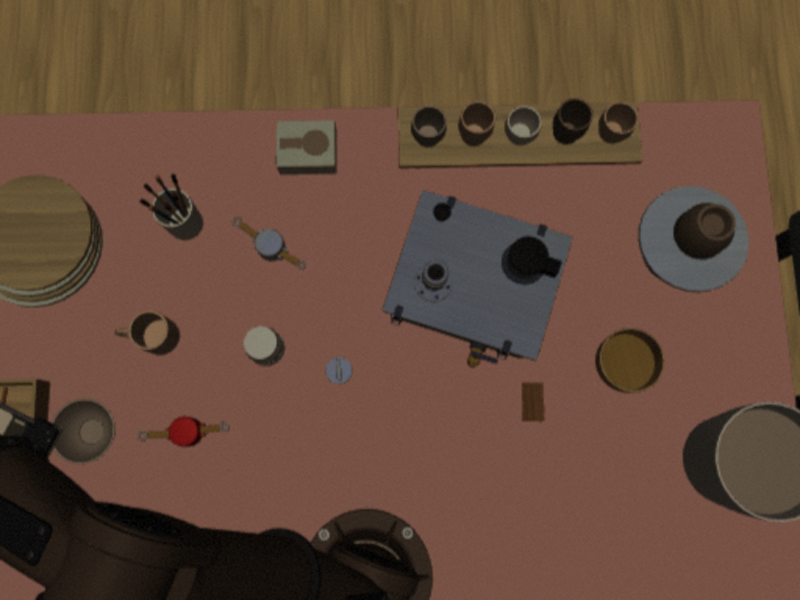

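View pics/side0b.png

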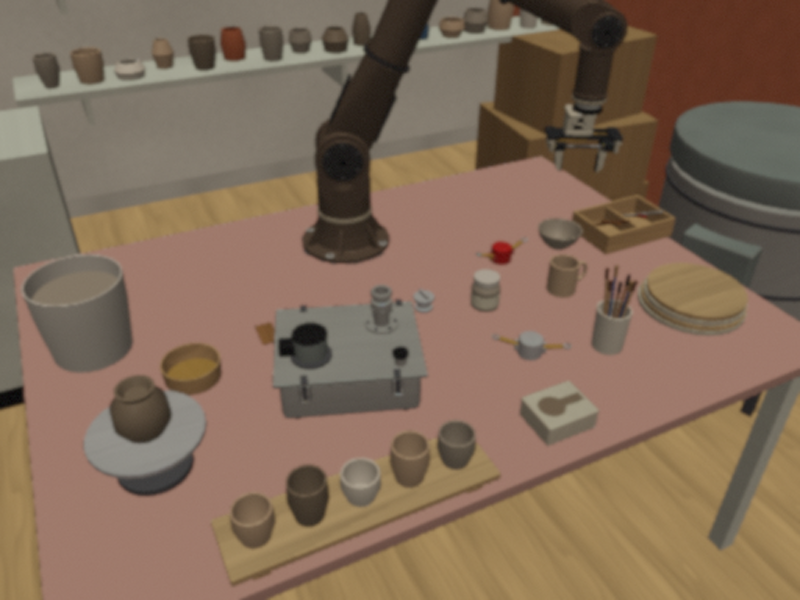

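The aluminium cap with brass levers is at (269,244) in the top picture. The look-alikes are the red one at (184,432) and the lever-less plug at (338,370). The neck is at (435,272), and the stirrer motor, breather and tap agree with the tank's description. I'll measure these and confirm the cap in a crop.

Run:
```python
from h import *
A=cv2.imread('pics/top0.png');B=cv2.imread('pics/side0.png');ct=cam('top');cs=cam('side')
def cen(im,u,v,r,f):
    w=im[v-r:v+r,u-r:u+r].astype(int);m=f(w).astype(np.uint8);n,l,st,c=cv2.connectedComponentsWithStats(m)
    i=1+np.argmax(st[1:,4]);return c[i]+[u-r,v-r],st[i],(l==i)
grey=lambda w:(w[...,0]>w[...,2]-8)&(w.sum(2)>150)
brass=lambda w:(w[...,2]-w[...,0]>35)&(w[...,1]-w[...,0]>18)
c,st,_=cen(A,172,156,16,grey);print('cap top px',c,st,onz(ct,*c,.045))
w=A[136:176,145:200].astype(int);ys,xs=np.nonzero(brass(w));
pts=np.array([onz(ct,x+145,y+136,.03)[:2] for x,y in zip(xs,ys)]);m=pts.mean(0);u,s,vt=np.linalg.svd(pts-m)
print('brass',len(pts),m,np.degrees(np.arctan2(vt[0,1],vt[0,0])),(pts-m)@vt[0].T@np.eye(1)[0] if 0 else np.ptp((pts-m)@vt[0]))
c2,st2,_=cen(B,339,221,14,grey);print('side cap',c2,st2,tri(ct,c,cs,c2))
for n,p in (('neck',(278,175)),('motor',(338,165)),('breather',(283,135))):print(n,onz(ct,*p,{'neck':.203,'motor':.174,'breather':.145}[n]))
# lid corners native
for p in ((425,192),(572,237),(535,359),(385,313)):print('corner',onz(ct,p[0]*.64,p[1]*.64,.115))
a=cv2.resize(A[125:190,130:215],(400,306),interpolation=3);b=cv2.resize(B[195:245,305:370],(398,306),interpolation=3);d=cv2.resize(A[130:215,240:360],(400,283),interpolation=3);e=cv2.resize(B[175:235,190:275],(398,283),interpolation=3)
cv2.imwrite('pics/crop.png',np.vstack([np.hstack([a,b]),np.hstack([d,e])]))
```

```text
cap top px [171.82553191 155.14468085] [  6   7  22  17 235] [0.64151362 0.18199238 0.045     ]
brass 97 [0.64445855 0.18446669] -125.89539368309133 0.1391803935434071
side cap [340.  218.8] [12 10  7  4 15] (array([0.64580086, 0.18534913, 0.03302713]), np.float64(0.003277552165855215))
neck [ 0.53329377 -0.13493338  0.203     ]
motor [ 0.56547355 -0.30687425  0.174     ]
breather [ 0.66658552 -0.15733301  0.145     ]
corner [ 0.71498102 -0.1281364   0.115     ]
corner [ 0.61948238 -0.40367052  0.115     ]
corner [ 0.38898755 -0.32007441  0.115     ]
corner [ 0.48083895 -0.04659287  0.115     ]
```

View pics/crop.png

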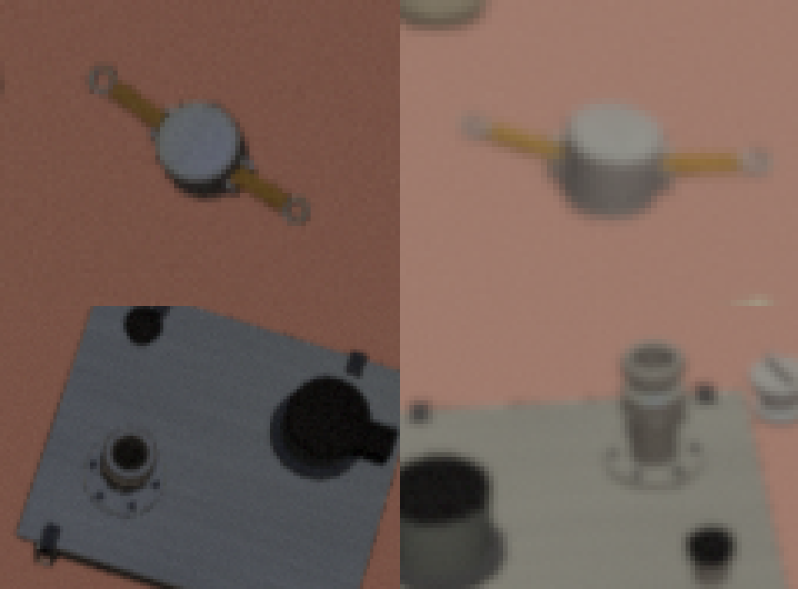

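The crop shows the aluminium cap with brass bars and grey rings, its levers along about 54° in world. It fits the description, and the tank geometry agrees with the neck near (0.533,-0.137). I'll move over it for a wrist view.

{"name": "jog_arm", "arguments": {"moves": [{"fingers": -1, "xyz": [-49, -17, 0], "angular": [0, 0, 1.73]}, {"fingers": -1, "xyz": [-49, -17, 0], "angular": [0, 0, 1.73]}, {"fingers": -1, "xyz": [-49, -17, 0], "angular": [0, 0, 1.73]}, {"fingers": -1, "xyz": [-49, -17, 0], "angular": [0, 0, 1.73]}, {"fingers": -1, "xyz": [-49, -17, 0], "angular": [0, 0, 1.73]}, {"fingers": -1, "xyz": [-49, -17, 0], "angular": [0, 0, 1.73]}, {"fingers": -1, "xyz": [-49, -17, 4], "angular": [0, 0, 1.73]}, {"fingers": -1, "xyz": [-49, -17, 4], "angular": [0, 0, 1.73]}, {"fingers": -1, "xyz": [-49, -17, 4], "angular": [0, 0, 1.73]}, {"fingers": -1, "xyz": [-49, -17, 4], "angular": [0, 0, 1.73]}, {"fingers": -1, "xyz": [-49, -17, 4], "angular": [0, 0, 1.73]}, {"fingers": -1, "xyz": [-49, -17, 4], "angular": [0, 0, 1.73]}]}}

```text
clock: 1.6
position: [0.6418, 0.1869, 0.204]
ee_rot: [-2.794, -1.434, -0.001]
force: [0.4, 0.7, 1.4]
width: 0.998
```

Run:
```python
from h import *
s=arm.observe();print(s['clock'],s['position'],s['ee_rot'],s['joints'].round(2) if hasattr(s['joints'],'round') else s['joints'],np.abs(s['dq']).max())
M=R.from_rotvec(s['ee_rot']).as_matrix();print('x,y az',np.degrees(np.arctan2(M[1,0],M[0,0])),np.degrees(np.arctan2(M[1,1],M[0,1])))
im=imaging.get_image('wrist')[:,:,::-1];c=cam('wrist',s);np.save('w1.npy',np.array([*s['position'],*s['ee_rot']]))
print('exp cap top px',proj(c,[.643,.184,.045]))
cv2.imwrite('pics/w1.png',im)
```

```text
1.6 [0.64180217 0.18692283 0.20404965] [-2.79422933e+00 -1.43368564e+00 -6.66645840e-04] [-0.69  0.57  0.52  1.54 -0.3   1.11 -0.73] 0.00615906735618915
x,y az 54.323615928420615 -35.67634934760111
exp cap top px [258.48933262 179.14147146]
```

View pics/w1.png

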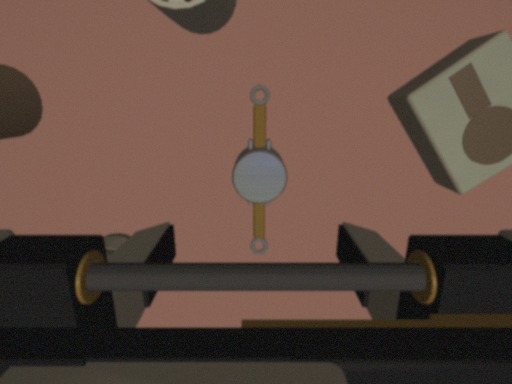

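The wrist view shows the cap top at (260,176), with rings at (259,95) and (259,244), so the levers already line up with the image columns.

Run:
```python
from h import *
v=np.load('w1.npy');s={'position':v[:3],'ee_rot':v[3:]};c=cam('wrist',s);im=cv2.imread('pics/w1.png').astype(int)
M=R.from_rotvec(s['ee_rot']).as_matrix()
w=im[140:210,225:295];m=((w[...,0]>w[...,2]-5)&(w.sum(2)>300)).astype(np.uint8);n,l,st,ce=cv2.connectedComponentsWithStats(m);i=1+np.argmax(st[1:,4])
ct=cv2.findContours((l==i).astype(np.uint8),0,1)[0][0];e=cv2.fitEllipse(ct);print(st[i],ce[i]+[225,140],e,s['position'])
p=np.array(e[0])+[225,140];X=onz(c,*p,.045);print('centre',X,'tool shift cm',M.T@(X-s['position'])*100,'diam mm',e[1][1]*1000/305.8*(np.linalg.norm(X-(-c[1].T@c[2]))))
w=im[85:255,235:285];b=(w[...,2]-w[...,0]>40)&(w[...,1]-w[...,0]>35);ys,xs=np.nonzero(b);print(len(xs))
q=np.array([onz(c,x+235,y+85,.033)[:2] for x,y in zip(xs,ys)]);mm=q.mean(0);_,_,vt=np.linalg.svd(q-mm);print(mm,np.degrees(np.arctan2(vt[0,1],vt[0,0]))%180)
a=onz(c,259,95,.042);bb=onz(c,259,244.5,.042);print((a+bb)/2,np.linalg.norm(a-bb))
```

```text
[  10   12   51   49 1864] [260.05096567 175.5       ] ((34.97038269042969, 35.68062210083008), (46.954463958740234, 49.26095962524414), 110.7220230102539) [0.64180217 0.18692283 0.20404965]
centre [0.64630536 0.18606623 0.045     ] tool shift cm [ 0.17960347  0.42716764 15.90482047] diam mm 49.7111012304101
689
[0.64961822 0.1917753 ] 54.27000059263551
[0.64547788 0.18653852 0.042     ] 0.1557734063397091
```

{"name": "jog_arm", "arguments": {"moves": [{"fingers": -1, "xyz": [0.2, 0.4, 5], "angular": [0, 0, 0]}, {"fingers": -1, "xyz": [0.2, 0.4, 10], "angular": [0, 0, 0]}, {"fingers": -1, "xyz": [0.2, 0.4, 14], "angular": [0, 0, 0]}, {"fingers": -1, "xyz": [0.2, 0.4, 16.5], "angular": [0, 0, 0]}, {"fingers": -1, "xyz": [0.2, 0.4, 17.8], "angular": [0, 0, 0]}, {"fingers": -1, "xyz": [0.2, 0.4, 17.8], "angular": [0, 0, 0]}, {"fingers": 1, "xyz": [0.2, 0.4, 17.8], "angular": [0, 0, 0]}, {"fingers": 1, "xyz": [0.2, 0.4, 17.8], "angular": [0, 0, 0]}, {"fingers": 1, "xyz": [0.2, 0.4, 17.8], "angular": [0, 0, 0]}, {"fingers": 1, "xyz": [0.2, 0.4, 17.8], "angular": [0, 0, 0]}, {"fingers": 1, "xyz": [0.2, 0.4, 17.8], "angular": [0, 0, 0]}, {"fingers": 1, "xyz": [0.2, 0.4, 17.8], "angular": [0, 0, 0]}], "grip_force": 45}}

```text
clock: 3.15
position: [0.6466, 0.1849, 0.026]
ee_rot: [-2.797, -1.428, 0.0]
force: [-3.4, 0.7, 6.2]
width: 0.61
```

{"name": "jog_arm", "arguments": {"moves": [{"fingers": 1, "xyz": [0, 0, -3], "angular": [0, 0, 0]}, {"fingers": 1, "xyz": [0, 0, -8], "angular": [0, 0, 0]}, {"fingers": 1, "xyz": [0, 0, -14], "angular": [0, 0, 0]}, {"fingers": 1, "xyz": [0, 0, -20], "angular": [0, 0, 0]}, {"fingers": 1, "xyz": [-4, 0, -25.4], "angular": [0, 0, 0]}, {"fingers": 1, "xyz": [-10, -0.4, -25.4], "angular": [0, 0, 0]}, {"fingers": 1, "xyz": [-16, -0.4, -25.4], "angular": [0, 0, 0]}, {"fingers": 1, "xyz": [-22, -0.4, -25.4], "angular": [0, 0, 0]}, {"fingers": 1, "xyz": [-28, -0.4, -25.4], "angular": [0, 0, 0]}, {"fingers": 1, "xyz": [-33, -0.4, -25.4], "angular": [0, 0, 0]}, {"fingers": 1, "xyz": [-35.8, -0.4, -25.4], "angular": [0, 0, 0]}, {"fingers": 1, "xyz": [-35.8, -0.4, -25.4], "angular": [0, 0, 0]}]}}

```text
clock: 4.65
position: [0.4319, -0.1053, 0.2795]
ee_rot: [-2.801, -1.422, 0.0]
force: [-0.0, 0.1, -3.8]
width: 0.609
```

```bash
cat > snap.py <<'E'
from h import *
import sys
k=sys.argv[1];s=arm.observe();im=imaging.get_image('wrist')[:,:,::-1];c=cam('wrist',s)
np.save(k+'.npy',np.array([*s['position'],*s['ee_rot']]));cv2.imwrite(f'pics/{k}.png',im)
print(s['clock'],s['position'],s['width']*92,s['force'],'neck px',proj(c,[.533,-.138,.203]))
E
python3 snap.py w2
```

```text
4.65 [ 0.43186215 -0.10527684  0.2795319 ] 55.99835788907119 [-0.04942427  0.09099856 -3.79912276] neck px [396.10754959 161.27147856]
```

{"name": "jog_arm", "arguments": {"moves": [{"fingers": 1, "xyz": [0, 6, 0], "angular": [0, 0, 0]}, {"fingers": 1, "xyz": [0, 12, 0], "angular": [0, 0, 0]}, {"fingers": 1, "xyz": [0, 17, 0], "angular": [0, 0, 0]}, {"fingers": 1, "xyz": [0, 20, 0], "angular": [0, 0, 0]}, {"fingers": 1, "xyz": [0, 20, 0], "angular": [0, 0, 0]}, {"fingers": 1, "xyz": [0, 20, 0], "angular": [0, 0, 0]}]}}

```text
clock: 5.45
position: [0.5954, -0.2193, 0.2788]
ee_rot: [-2.796, -1.429, 0.002]
force: [0.1, 0.6, -3.8]
width: 0.605
```

```bash
python3 snap.py w3; python3 -c "
import cv2,numpy as np
a=cv2.imread('pics/w2.png');b=cv2.imread('pics/w3.png');cv2.imwrite('pics/w23.png',np.hstack([a[:,112:],b[:,:400]]))"
```

```text
5.45 [ 0.59543995 -0.2193047   0.27878416] 55.69230572604775 [ 0.11692469  0.64267675 -3.78333994] neck px [119.91385316 166.54862393]
```

View pics/w23.png

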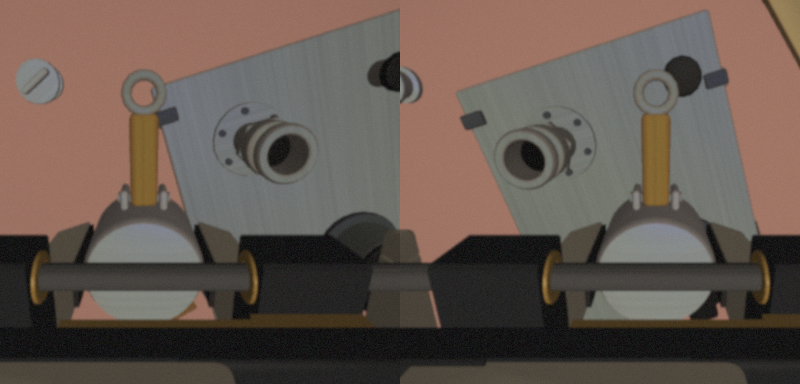

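The neck top ring is at about (397,151) in w2 and (127,156) in w3. I'll fit the rim and triangulate.

```bash
cat > fit.py <<'E'
from h import *
out=[];C=[];PP=[]
for k,g in (('w2',(397,151)),('w3',(127,156))):
    v=np.load(k+'.npy');c=cam('wrist',{'position':v[:3],'ee_rot':v[3:]});C.append(c)
    im=cv2.imread(f'pics/{k}.png');x0,y0=g[0]-60,g[1]-60
    w=cv2.resize(im[y0:y0+120,x0:x0+120],None,fx=4,fy=4,interpolation=cv2.INTER_CUBIC);gr=cv2.medianBlur(cv2.cvtColor(w,cv2.COLOR_BGR2GRAY),7)
    H=cv2.HoughCircles(gr,cv2.HOUGH_GRADIENT_ALT,1.5,5,param1=150,param2=.5,minRadius=50,maxRadius=150)
    for h in ([] if H is None else H[0]):
        p=h[:2]/4+[x0,y0];X=onz(c,*p,.203);d=np.linalg.norm(X+c[1].T@c[2]);print(k,p,'r px',h[2]/4,'r mm@.203',h[2]/4/305.8*d*1e3,X)
        cv2.circle(w,(int(h[0]),int(h[1])),int(h[2]),(0,0,255),1)
    out.append(w[:,:400])
cv2.imwrite('pics/fit.png',np.hstack(out))
E
python3 fit.py
```

```text
w2 [401.125 153.625] r px 19.931349 r mm@.203 15.864977098140901 [ 0.5385856  -0.13519985  0.203     ]
w2 [387.25  151.375] r px 28.576674 r mm@.203 22.33570033362547 [ 0.53136928 -0.12792949  0.203     ]
w2 [397.    152.875] r px 22.585583 r mm@.203 17.87739538492392 [ 0.53646528 -0.13298354  0.203     ]
w3 [123.25 158.25] r px 19.738169 r mm@.203 15.46733014958535 [ 0.53911331 -0.13492655  0.203     ]
w3 [148.375 148.875] r px 26.434477 r mm@.203 20.03279391202741 [ 0.55820657 -0.14038459  0.203     ]
w3 [142.75  151.125] r px 21.55461 r mm@.203 16.45110905867447 [ 0.55388907 -0.13925215  0.203     ]
```

View pics/fit.png

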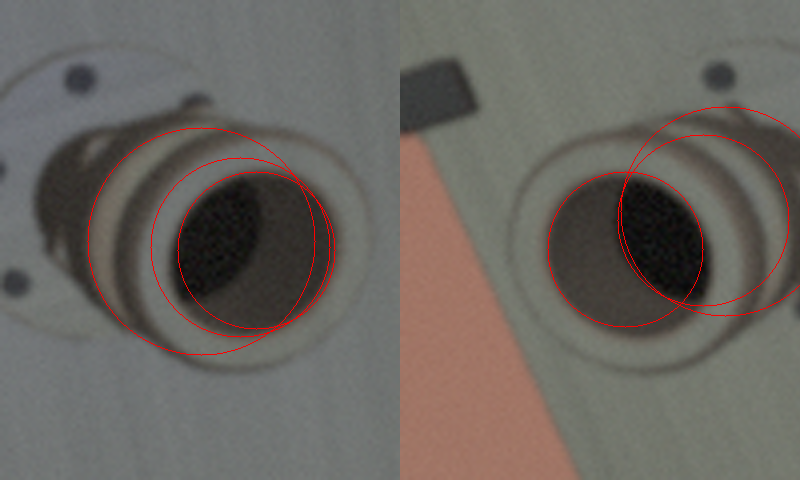

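```bash
cat > fit2.py <<'E'
from h import *
C=[];PP=[]
for k,g in (('w2',(401,153)),('w3',(123,158))):
    v=np.load(k+'.npy');c=cam('wrist',{'position':v[:3],'ee_rot':v[3:]});C.append(c);M=R.from_rotvec(v[3:]).as_matrix()
    im=cv2.imread(f'pics/{k}.png');x0,y0=g[0]-26,g[1]-26
    w=cv2.resize(im[y0:y0+52,x0:x0+52],None,fx=4,fy=4,interpolation=cv2.INTER_CUBIC);gr=cv2.GaussianBlur(cv2.cvtColor(w,cv2.COLOR_BGR2GRAY),(7,7),0)
    m=(gr<85).astype(np.uint8);ct=max(cv2.findContours(m,0,1)[0],key=cv2.contourArea);e=cv2.fitEllipse(ct)
    p=np.array(e[0])/4+[x0,y0]-.375;PP.append(p);print(k,p,np.array(e[1])/8,onz(c,*p,.203))
    # cap in hand: bright grey top
    w=im[205:330,190:330].astype(int);m=((w.sum(2)>390)&(abs(w[...,0]-w[...,2])<45)).astype(np.uint8)
    n,l,st,ce=cv2.connectedComponentsWithStats(m);ii=[i for i in range(1,n) if st[i,4]>300];pts=np.argwhere(np.isin(l,ii))[:,::-1].astype(np.int32)
    h=cv2.convexHull(pts);e=cv2.fitEllipse(h);q=np.array(e[0])+[190,205];X=onz(c,*q,v[2]+.019);print(' cap top',[st[i] for i in ii],q,e[1],'tool mm',M.T@(X-v[:3])*1e3)
    print(' tool tilt',M[2])
X,gap=tri(C[0],PP[0],C[1],PP[1]);print('tri',X,gap)
print('shift tool cm',M.T@(X-v[:3])*100)
E
python3 fit2.py
```

```text
w2 [399.88604927 153.82460022] [19.49808311 22.31303978] [ 0.53780104 -0.13480553  0.203     ]
 cap top [array([  20,   20,  100,   36, 2352], dtype=int32)] [258.53539276 250.76662445] (50.506202697753906, 95.32913208007812) tool mm [ 12.40768405   1.12873476 -18.99850394]
 tool tilt [ 1.76140156e-04 -6.07433912e-04 -9.99999800e-01]
w3 [123.96889114 159.34853554] [19.18721962 21.89611816] [ 0.53898482 -0.13581758  0.203     ]
 cap top [array([  12,   19,  108,   37, 2928], dtype=int32), array([  15,   87,  103,   26, 2045], dtype=int32)] [255.70983887 273.45426941] (99.4653091430664, 111.71282958984375) tool mm [  1.06141803  -0.10304711 -19.00031203]
 tool tilt [-4.36317702e-04 -1.77383387e-03 -9.99998332e-01]
tri [ 0.53823708 -0.1355906   0.2013034 ] 0.0001536882778802122
shift tool cm [ 3.43548056 -9.52683459  7.76348888]
```

{"name": "jog_arm", "arguments": {"moves": [{"fingers": 1, "xyz": [1.5, -5, 0], "angular": [0, 0, 0]}, {"fingers": 1, "xyz": [3.35, -9.5, 0], "angular": [0, 0, 0]}, {"fingers": 1, "xyz": [3.35, -9.5, 2], "angular": [0, 0, 0]}, {"fingers": 1, "xyz": [3.35, -9.5, 3.6], "angular": [0, 0, 0]}, {"fingers": 1, "xyz": [3.35, -9.5, 3.6], "angular": [0, 0, 0]}, {"fingers": 1, "xyz": [3.35, -9.5, 3.6], "angular": [0, 0, 0]}]}}

```text
clock: 6.25
position: [0.5385, -0.1383, 0.2441]
ee_rot: [2.799, 1.426, 0.0]
force: [0.4, -0.4, -3.5]
width: 0.612
```

```bash
cat > st.py <<'E'
from h import *
s=arm.observe();M=R.from_rotvec(s['ee_rot']).as_matrix();X=np.array([.5384,-.1353,.203])
print(s['clock'],np.round(s['position'],4),'F',np.round(s['force'],1),'T',np.round(s['ft_torque'],2),'w',s['width']*92,'shift cm to neck',np.round(M.T@(X-s['position'])*100,2),'tilt',M[2,:2].round(4),'xaz',np.degrees(np.arctan2(M[1,0],M[0,0])).round(2))
E
python3 st.py
python3 - <<'E'
from h import *
im=imaging.get_image('side')[:,:,::-1];cs=cam('side');u,v=proj(cs,[.5384,-.1353,.215]).astype(int);print(u,v)
cv2.imwrite('pics/s2.png',cv2.resize(im[v-40:v+50,u-60:u+60],(720,540),interpolation=cv2.INTER_CUBIC))
E
```

```text
6.25 [ 0.5385 -0.1383  0.2441] F [ 0.4 -0.4 -3.5] T [-0.13  0.14  0.  ] w 56.28592719162887 shift cm to neck [ 0.24 -0.19  4.11] tilt [-0.0002  0.0005] xaz 54.01
243 182
```

View pics/s2.png

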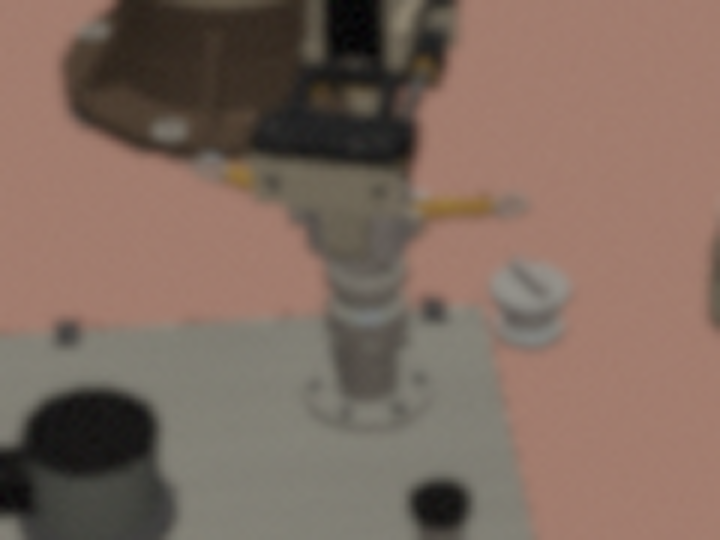

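```bash
python3 - <<'E'
from h import *
for i in range(6):
    s=arm.observe();print(np.round(s['position'],4),np.round(s['force'],1),np.round(s['ee_rot'],3));imaging.get_image('wrist')
E
python3 snap.py w4
```

```text
[ 0.5387 -0.1384  0.2442] [ 0.4  0.4 -3.8] [2.798e+00 1.426e+00 1.000e-03]
[ 0.5387 -0.1383  0.2443] [ 0.1  0.9 -3.7] [2.798e+00 1.426e+00 1.000e-03]
[ 0.5387 -0.1382  0.2442] [ 0.  -0.5 -3.8] [2.798e+00 1.427e+00 1.000e-03]
[ 0.5386 -0.1381  0.2441] [ 0.2 -0.7 -4.1] [2.798e+00 1.427e+00 1.000e-03]
[ 0.5385 -0.138   0.244 ] [ 0.3 -0.6 -4.2] [2.798e+00 1.427e+00 1.000e-03]
[ 0.5385 -0.1379  0.244 ] [ 0.1 -0.6 -3.9] [2.798e+00 1.427e+00 1.000e-03]
6.6 [ 0.5384405  -0.13779821  0.24391978] 56.12918742835706 [-0.01694858  0.05146504 -4.32291603] neck px [249.13104373 228.22717821]
```

{"name": "jog_arm", "arguments": {"moves": [{"fingers": 1, "xyz": [0, 0, 0], "angular": [0, 0, 0]}, {"fingers": 1, "xyz": [0, 0, 0], "angular": [0, 0, 0]}, {"fingers": 1, "xyz": [0, 0, 0], "angular": [0, 0, 0]}, {"fingers": 1, "xyz": [0, 0, 0], "angular": [0, 0, 0]}, {"fingers": 1, "xyz": [0, 0, 0], "angular": [0, 0, 0]}, {"fingers": 1, "xyz": [0, 0, 0], "angular": [0, 0, 0]}, {"fingers": 1, "xyz": [0, 0, 0], "angular": [0, 0, 0]}, {"fingers": 1, "xyz": [0, 0, 0], "angular": [0, 0, 0]}]}}

```text
clock: 7.65
position: [0.5383, -0.1376, 0.2437]
ee_rot: [2.798, 1.428, 0.0]
force: [1.3, -0.1, -4.4]
width: 0.608
```

```bash
python3 st.py
```

```text
7.65 [ 0.5383 -0.1376  0.2437] F [ 1.3 -0.1 -4.4] T [-0.02  0.14  0.  ] w 55.969587563327444 shift cm to neck [ 0.19 -0.13  4.07] tilt [0. 0.] xaz 54.07
```

{"name": "jog_arm", "arguments": {"moves": [{"fingers": 1, "xyz": [0.1, -0.13, 0.5], "angular": [0, 0, 0]}, {"fingers": 1, "xyz": [0.1, -0.13, 1.0], "angular": [0, 0, 0]}, {"fingers": 1, "xyz": [0.1, -0.13, 1.1], "angular": [0, 0, 0]}, {"fingers": 1, "xyz": [0.1, -0.13, 1.2], "angular": [0, 0, 0]}, {"fingers": 1, "xyz": [0.1, -0.13, 1.3], "angular": [0, 0, 0]}, {"fingers": 1, "xyz": [0.1, -0.13, 1.4], "angular": [0, 0, 0]}, {"fingers": 1, "xyz": [0.1, -0.13, 1.5], "angular": [0, 0, 0]}, {"fingers": 1, "xyz": [0.1, -0.13, 1.6], "angular": [0, 0, 0]}, {"fingers": 1, "xyz": [0.1, -0.13, 1.7], "angular": [0, 0, 0]}, {"fingers": 1, "xyz": [0.1, -0.13, 1.8], "angular": [0, 0, 0]}]}}

```text
clock: 8.9
position: [0.5382, -0.1359, 0.2259]
ee_rot: [2.798, 1.428, 0.001]
force: [-1.1, 2.1, 0.8]
width: 0.611
```

```bash
python3 st.py
```

```text
8.9 [ 0.5382 -0.1359  0.2259] F [-1.1  2.1  0.8] T [0.32 0.04 0.03] w 56.234201873857415 shift cm to neck [ 0.06 -0.02  2.3 ] tilt [0.0007 0.0004] xaz 54.08
```

{"name": "jog_arm", "arguments": {"moves": [{"fingers": 1, "xyz": [0.02, -0.06, 0.1], "angular": [0, 0, 0]}, {"fingers": 1, "xyz": [0.02, -0.06, 0.2], "angular": [0, 0, 0]}, {"fingers": 1, "xyz": [0.02, -0.06, 0.3], "angular": [0, 0, 0]}, {"fingers": 1, "xyz": [0.02, -0.06, 0.4], "angular": [0, 0, 0]}, {"fingers": 1, "xyz": [0.02, -0.06, 0.5], "angular": [0, 0, 0]}, {"fingers": 1, "xyz": [0.02, -0.06, 0.6], "angular": [0, 0, 0]}]}}

```text
clock: 9.65
position: [0.5381, -0.1353, 0.2199]
ee_rot: [2.798, 1.428, 0.002]
force: [5.3, 2.9, -0.6]
width: 0.61
```

```bash
python3 st.py
```

```text
9.65 [ 0.5381 -0.1353  0.2199] F [ 5.3  2.9 -0.6] T [ 0.66 -0.99  0.05] w 56.10373374534512 shift cm to neck [0.02 0.03 1.69] tilt [0.0009 0.0008] xaz 54.09
```

{"name": "jog_arm", "arguments": {"moves": [{"fingers": 1, "xyz": [0.05, 0.03, 0], "angular": [0, 0, 0]}, {"fingers": 1, "xyz": [0.05, 0.03, 0.1], "angular": [0, 0, 0]}, {"fingers": 1, "xyz": [0.05, 0.03, 0.2], "angular": [0, 0, 0]}, {"fingers": 1, "xyz": [0.05, 0.03, 0.3], "angular": [0, 0, 0]}, {"fingers": 1, "xyz": [0.05, 0.03, 0.4], "angular": [0, 0, 0]}, {"fingers": 1, "xyz": [0.05, 0.03, 0.5], "angular": [0, 0, 0]}, {"fingers": 1, "xyz": [0.05, 0.03, 0.6], "angular": [0, 0, 0]}, {"fingers": 1, "xyz": [0.05, 0.03, 0.7], "angular": [0, 0, 0]}, {"fingers": 1, "xyz": [0.05, 0.03, 0.8], "angular": [0, 0, 0]}]}}

```text
clock: 10.78
position: [0.5382, -0.1352, 0.2117]
ee_rot: [2.798, 1.428, 0.0]
force: [4.5, 2.1, -1.0]
width: 0.609
```

```bash
python3 st.py
```

```text
10.775 [ 0.5382 -0.1352  0.2117] F [ 4.5  2.1 -1. ] T [ 0.66 -0.94 -0.01] w 56.039779543712406 shift cm to neck [0.01 0.02 0.87] tilt [0.0002 0.0002] xaz 54.08
```

{"name": "jog_arm", "arguments": {"moves": [{"fingers": 1, "xyz": [0.04, 0.03, 0.1], "angular": [0, 0, 0]}, {"fingers": 1, "xyz": [0.04, 0.03, 0.2], "angular": [0, 0, 0]}, {"fingers": 1, "xyz": [0.04, 0.03, 0.3], "angular": [0, 0, 0]}, {"fingers": 1, "xyz": [0.04, 0.03, 0.4], "angular": [0, 0, 0]}, {"fingers": 1, "xyz": [0.04, 0.03, 0.5], "angular": [0, 0, 0]}, {"fingers": 1, "xyz": [0.04, 0.03, 0.6], "angular": [0, 0, 0]}, {"fingers": 1, "xyz": [0.04, 0.03, 0.7], "angular": [0, 0, 0]}, {"fingers": 1, "xyz": [0.04, 0.03, 0.8], "angular": [0, 0, 0]}]}}

```text
clock: 11.78
position: [0.5383, -0.1353, 0.2048]
ee_rot: [-2.798, -1.427, -0.001]
force: [-2.2, 4.4, 12.2]
width: 0.603
```

```bash
python3 st.py
```

```text
11.775 [ 0.5383 -0.1353  0.2048] F [-2.2  4.4 12.2] T [ 0.74  0.7  -0.02] w 55.476480442686494 shift cm to neck [0.01 0.01 0.18] tilt [ 0.0008 -0.0003] xaz 54.06
```

{"name": "jog_arm", "arguments": {"moves": [{"fingers": 1, "xyz": [0, -0.03, 0.1], "angular": [0, 0, 0]}, {"fingers": 1, "xyz": [0, -0.03, 0.2], "angular": [0, 0, 0]}, {"fingers": 1, "xyz": [0, -0.03, 0.3], "angular": [0, 0, 0]}, {"fingers": 1, "xyz": [0, -0.03, 0.4], "angular": [0, 0, 0]}, {"fingers": 1, "xyz": [0, -0.03, 0.45], "angular": [0, 0, 0]}, {"fingers": 1, "xyz": [0, -0.03, 0.5], "angular": [0, 0, 0]}, {"fingers": 1, "xyz": [0, -0.03, 0.5], "angular": [0, 0, 0]}, {"fingers": 1, "xyz": [0, -0.03, 0.5], "angular": [0, 0, 0]}]}}

```text
clock: 12.78
position: [0.5383, -0.1352, 0.2]
ee_rot: [-2.798, -1.427, -0.002]
force: [-2.6, 4.0, 13.4]
width: 0.611
```

```bash
python3 st.py
```

```text
12.775 [ 0.5383 -0.1352  0.2   ] F [-2.6  4.  13.4] T [ 0.74  0.58 -0.05] w 56.25487351354613 shift cm to neck [ 0.    0.01 -0.3 ] tilt [0.0011 0.0004] xaz 54.05
```

{"name": "jog_arm", "arguments": {"moves": [{"fingers": 1, "xyz": [0, -0.02, 0.05], "angular": [0, 0, 0]}, {"fingers": 1, "xyz": [0, -0.02, 0.1], "angular": [0, 0, 0]}, {"fingers": 1, "xyz": [0, -0.02, 0.15], "angular": [0, 0, 0]}, {"fingers": 1, "xyz": [0, -0.02, 0.2], "angular": [0, 0, 0]}, {"fingers": 1, "xyz": [0, -0.02, 0.2], "angular": [0, 0, 0]}]}}

```text
clock: 13.4
position: [0.5384, -0.1352, 0.1982]
ee_rot: [2.798, 1.427, 0.002]
force: [-2.3, 4.0, 14.2]
width: 0.606
```

```bash
python3 st.py
```

```text
13.4 [ 0.5384 -0.1352  0.1982] F [-2.3  4.  14.2] T [ 0.77  0.46 -0.  ] w 55.78720620683823 shift cm to neck [-0.    0.01 -0.48] tilt [0.0012 0.0009] xaz 54.05
```

{"name": "jog_arm", "arguments": {"moves": [{"fingers": 1, "xyz": [0, 0, 0.05], "angular": [0, 0, 0]}, {"fingers": 1, "xyz": [0, 0, 0.08], "angular": [0, 0, 0]}, {"fingers": 1, "xyz": [0, 0, 0.08], "angular": [0, 0, 0]}]}}

```text
clock: 13.78
position: [0.5384, -0.1352, 0.1976]
ee_rot: [2.798, 1.427, 0.003]
force: [-3.0, 3.6, 18.0]
width: 0.609
```

```bash
python3 st.py
```

```text
13.775 [ 0.5384 -0.1352  0.1976] F [-3.   3.6 18. ] T [ 0.88  0.75 -0.01] w 55.99421161369585 shift cm to neck [-0.    0.01 -0.54] tilt [0.0015 0.0009] xaz 54.05
```

Home: the drag was steady, then the force rose by about 7 N/mm at a mouth height of about 0.1717 m. Next I relax the push, release and rise.

{"name": "jog_arm", "arguments": {"moves": [{"fingers": 1, "xyz": [0, 0, -0.05], "angular": [0, 0, 0]}, {"fingers": 1, "xyz": [0, 0, -0.1], "angular": [0, 0, 0]}, {"fingers": -1, "xyz": [0, 0, -0.1], "angular": [0, 0, 0]}, {"fingers": -1, "xyz": [0, 0, -0.1], "angular": [0, 0, 0]}, {"fingers": -1, "xyz": [0, 0, -0.1], "angular": [0, 0, 0]}, {"fingers": -1, "xyz": [0, 0, -0.1], "angular": [0, 0, 0]}, {"fingers": -1, "xyz": [0, 0, -2], "angular": [0, 0, 0]}, {"fingers": -1, "xyz": [0, 0, -6], "angular": [0, 0, 0]}, {"fingers": -1, "xyz": [0, 0, -10], "angular": [0, 0, 0]}, {"fingers": -1, "xyz": [0, 0, -12], "angular": [0, 0, 0]}, {"fingers": -1, "xyz": [0, 0, -12], "angular": [0, 0, 0]}, {"fingers": -1, "xyz": [0, 0, -12], "angular": [0, 0, 0]}]}}

```text
clock: 15.28
position: [0.5376, -0.1346, 0.3149]
ee_rot: [-2.797, -1.428, 0.002]
force: [0.1, 0.1, -1.0]
width: 1.0
```

```bash
python3 st.py; python3 snap.py w5
python3 - <<'E'
from h import *
im=imaging.get_image('side')[:,:,::-1];cs=cam('side');u,v=proj(cs,[.5384,-.1353,.215]).astype(int)
a=cv2.resize(im[v-30:v+40,u-35:u+35],(384,384),interpolation=cv2.INTER_CUBIC)
cv2.imwrite('pics/c5.png',np.hstack([cv2.imread('pics/w5.png')[:,60:460],a]))
E
```

```text
15.275 [ 0.5376 -0.1346  0.3149] F [ 0.1  0.1 -1. ] T [-0.09  0.12  0.03] w 91.97517979035686 shift cm to neck [-1.000e-02  1.200e-01  1.119e+01] tilt [-0.0005 -0.0012] xaz 54.08
15.275 [ 0.53764725 -0.13460118  0.31492051] 91.97517979035686 [ 0.13797774  0.08120256 -0.96933879] neck px [253.86844513 196.99059162]
```

View pics/c5.png

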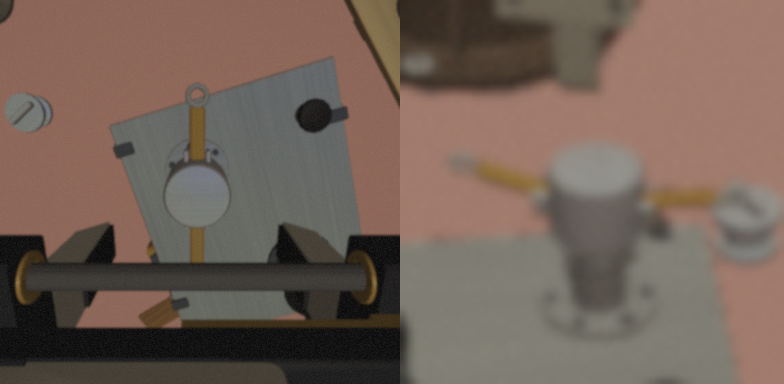

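The cap sits upright on the neck with both levers raised: front ring at (257,95) in the wrist view, and a level roof in the side view. Now I close the fingers and go over the +x-side lever.

{"name": "jog_arm", "arguments": {"moves": [{"fingers": 1, "xyz": [4, 0, 0], "angular": [0, 0, 0]}, {"fingers": 1, "xyz": [7.2, 0, 0], "angular": [0, 0, 0]}, {"fingers": 1, "xyz": [7.2, 0, 0], "angular": [0, 0, 0]}, {"fingers": 1, "xyz": [7.2, 0, 0], "angular": [0, 0, 0]}, {"fingers": 1, "xyz": [7.2, 0, 3], "angular": [0, 0, 0]}, {"fingers": 1, "xyz": [7.2, 0, 6], "angular": [0, 0, 0]}, {"fingers": 1, "xyz": [7.2, 0, 6.3], "angular": [0, 0, 0]}, {"fingers": 1, "xyz": [7.2, 0, 6.3], "angular": [0, 0, 0]}, {"fingers": 1, "xyz": [7.2, 0, 6.3], "angular": [0, 0, 0]}, {"fingers": 1, "xyz": [7.2, 0, 6.3], "angular": [0, 0, 0]}], "grip_force": 20}}

```text
clock: 16.62
position: [0.5807, -0.0768, 0.2539]
ee_rot: [2.798, 1.428, 0.002]
force: [0.7, 0.0, -1.3]
width: 0.009
```

```bash
sed -i "s/^print.*/print(s['clock'],'F',np.round(s['force'],1),'T',np.round(s['ft_torque'],2),'w',round(s['width']*92,1)); d=M.T@(s['position']-np.array([.5384,-.1353,0])); print('r,y mm',(d[:2]*1e3).round(1),'tip z mm',round(s['position'][2]*1e3-17,1),'Ftool',(M.T@np.array(s['force'])).round(1),'tilt',M[2,:2].round(3))/" st.py; python3 st.py
```

```text
16.625 F [ 0.7  0.  -1.3] T [-0.08  0.09  0.01] w 0.8
r,y mm [72.5  0.2] tip z mm 236.9 Ftool [0.4 0.6 1.3] tilt [0.001 0.001]
```

{"name": "jog_arm", "arguments": {"moves": [{"fingers": 1, "xyz": [0.6, 0, 0.8], "angular": [0, 0, 0]}, {"fingers": 1, "xyz": [0.6, 0, 1.4], "angular": [0, 0, 0]}, {"fingers": 1, "xyz": [0.6, 0, 1.8], "angular": [0, 0, 0]}, {"fingers": 1, "xyz": [0.6, 0, 2.2], "angular": [0, 0, 0]}, {"fingers": 1, "xyz": [0.6, 0, 2.6], "angular": [0, 0, 0]}, {"fingers": 1, "xyz": [0.6, 0, 3.0], "angular": [0, 0, 0]}]}}

```text
clock: 17.38
position: [0.5842, -0.0715, 0.2229]
ee_rot: [2.798, 1.428, 0.002]
force: [1.2, 2.7, 4.0]
width: 0.008
```

```bash
python3 st.py
```

```text
17.375 F [1.2 2.7 4. ] T [ 0.59 -0.23 -0.  ] w 0.7
r,y mm [78.8 -0.2] tip z mm 205.9 Ftool [ 2.9 -0.6 -4. ] tilt [0.001 0.   ]
```

{"name": "jog_arm", "arguments": {"moves": [{"fingers": 1, "xyz": [0, 0, 0.4], "angular": [0, 0, 0]}, {"fingers": 1, "xyz": [0, 0, 0.8], "angular": [0, 0, 0]}, {"fingers": 1, "xyz": [0, 0, 1.2], "angular": [0, 0, 0]}, {"fingers": 1, "xyz": [0, 0, 1.6], "angular": [0, 0, 0]}, {"fingers": 1, "xyz": [0, 0, 2.0], "angular": [0, 0, 0]}, {"fingers": 1, "xyz": [-0.1, 0, 2.4], "angular": [0, 0, 0]}, {"fingers": 1, "xyz": [-0.25, 0, 2.8], "angular": [0, 0, 0]}, {"fingers": 1, "xyz": [-0.35, 0, 3.1], "angular": [0, 0, 0]}, {"fingers": 1, "xyz": [-0.45, 0, 3.3], "angular": [0, 0, 0]}]}}

```text
clock: 18.5
position: [0.5824, -0.0741, 0.1902]
ee_rot: [2.797, 1.43, 0.004]
force: [4.6, 4.4, 3.8]
width: 0.005
```

```bash
python3 st.py
```

```text
18.5 F [4.6 4.4 3.8] T [ 1.01 -0.68 -0.03] w 0.4
r,y mm [75.8  0.1] tip z mm 173.2 Ftool [ 6.2  1.1 -3.8] tilt [0.002 0.001]
```

{"name": "jog_arm", "arguments": {"moves": [{"fingers": 1, "xyz": [-0.25, 0, 0.3], "angular": [0, 0, 0]}, {"fingers": 1, "xyz": [-0.5, 0, 0.55], "angular": [0, 0, 0]}, {"fingers": 1, "xyz": [-0.75, 0, 0.75], "angular": [0, 0, 0]}, {"fingers": 1, "xyz": [-1.0, 0, 0.95], "angular": [0, 0, 0]}, {"fingers": 1, "xyz": [-1.25, 0, 1.1], "angular": [0, 0, 0]}, {"fingers": 1, "xyz": [-1.5, 0, 1.25], "angular": [0, 0, 0]}]}}

```text
clock: 19.25
position: [0.5739, -0.0851, 0.1773]
ee_rot: [-2.796, -1.431, -0.005]
force: [6.3, 6.2, -2.6]
width: 0.007
```

```bash
python3 st.py
```

```text
19.25 F [ 6.3  6.2 -2.6] T [ 1.69 -1.4   0.02] w 0.6
r,y mm [62.  -0.4] tip z mm 160.3 Ftool [8.7 1.5 2.6] tilt [0.003 0.001]
```

{"name": "jog_arm", "arguments": {"moves": [{"fingers": 1, "xyz": [-0.25, 0, 0.1], "angular": [0, 0, 0]}, {"fingers": 1, "xyz": [-0.45, 0, 0.2], "angular": [0, 0, 0]}, {"fingers": 1, "xyz": [-0.65, 0, 0.25], "angular": [0, 0, 0]}, {"fingers": 1, "xyz": [-0.85, 0, 0.25], "angular": [0, 0, 0]}, {"fingers": 1, "xyz": [-1.0, 0, 0.25], "angular": [0, 0, 0]}]}}

```text
clock: 19.88
position: [0.5676, -0.0931, 0.1743]
ee_rot: [-2.795, -1.43, -0.003]
force: [7.3, 8.2, -6.4]
width: 0.004
```

```bash
python3 st.py
```

```text
19.875 F [ 7.3  8.2 -6.4] T [ 1.77 -1.44  0.08] w 0.4
r,y mm [51.7 -1.1] tip z mm 157.3 Ftool [10.8  1.1  6.4] tilt [ 0.003 -0.   ]
```

{"name": "jog_arm", "arguments": {"moves": [{"fingers": 1, "xyz": [-0.1, 0, 0], "angular": [0, 0, 0]}, {"fingers": 1, "xyz": [-0.2, 0, 0], "angular": [0, 0, 0]}, {"fingers": 1, "xyz": [-0.25, 0, 0], "angular": [0, 0, 0]}, {"fingers": 1, "xyz": [-0.25, 0, 0], "angular": [0, 0, 0]}]}}

```text
clock: 20.38
position: [0.5666, -0.0942, 0.1741]
ee_rot: [-2.794, -1.432, -0.004]
force: [8.4, 9.3, -8.6]
width: 0.002
```

```bash
python3 st.py
```

```text
20.375 F [ 8.4  9.3 -8.6] T [ 2.05 -1.9   0.04] w 0.2
r,y mm [50.4 -1.2] tip z mm 157.1 Ftool [12.4  1.4  8.7] tilt [ 0.003 -0.   ]
```

{"name": "jog_arm", "arguments": {"moves": [{"fingers": 1, "xyz": [-0.05, 0, 0], "angular": [0, 0, 0]}, {"fingers": 1, "xyz": [-0.1, 0, 0], "angular": [0, 0, 0]}, {"fingers": 1, "xyz": [-0.1, 0, 0], "angular": [0, 0, 0]}]}}

```text
clock: 20.75
position: [0.5662, -0.0946, 0.1741]
ee_rot: [-2.794, -1.432, -0.005]
force: [10.1, 10.5, -10.7]
width: 0.004
```

```bash
python3 st.py
```

```text
20.75 F [ 10.1  10.5 -10.7] T [ 2.3  -2.15  0.02] w 0.3
r,y mm [50.  -1.2] tip z mm 157.1 Ftool [14.4  2.  10.8] tilt [ 0.004 -0.   ]
```

{"name": "jog_arm", "arguments": {"moves": [{"fingers": 1, "xyz": [-0.05, 0, -0.05], "angular": [0, 0, 0]}, {"fingers": 1, "xyz": [-0.1, 0, -0.05], "angular": [0, 0, 0]}, {"fingers": 1, "xyz": [-0.1, 0, -0.05], "angular": [0, 0, 0]}]}}

```text
clock: 21.12
position: [0.5658, -0.0949, 0.1744]
ee_rot: [-2.793, -1.433, -0.006]
force: [10.6, 11.4, -10.9]
width: 0.006
```

```bash
python3 st.py;python3 - <<'E'
from h import *
im=imaging.get_image('side')[:,:,::-1];cs=cam('side');u,v=proj(cs,[.5384,-.1353,.19]).astype(int)
cv2.imwrite('pics/s6.png',cv2.resize(im[v-30:v+40,u-40:u+50],(720,560),interpolation=cv2.INTER_CUBIC))
E
```

```text
21.125 F [ 10.6  11.4 -10.9] T [ 2.65 -2.38  0.06] w 0.6
r,y mm [49.6 -1.4] tip z mm 157.4 Ftool [15.4  2.  11. ] tilt [ 0.004 -0.001]
```

View pics/s6.png

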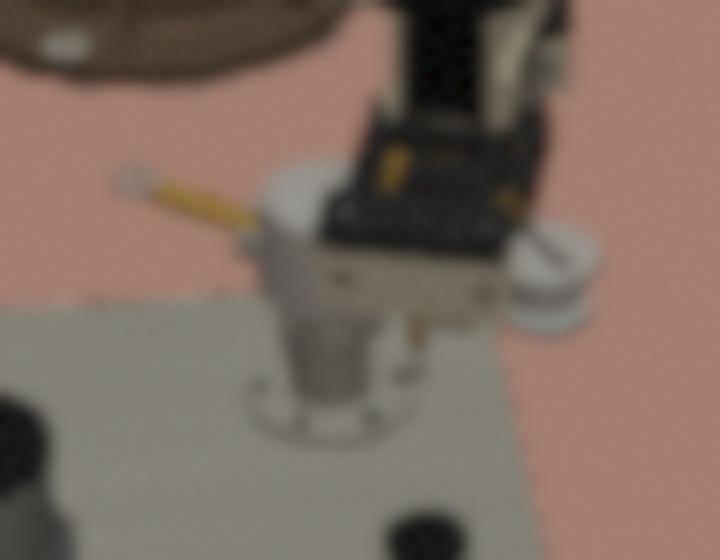

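{"name": "jog_arm", "arguments": {"moves": [{"fingers": 1, "xyz": [0.3, 0, 0], "angular": [0, 0, 0]}, {"fingers": 1, "xyz": [1, 0, 0], "angular": [0, 0, 0]}, {"fingers": 1, "xyz": [2, 0, 0], "angular": [0, 0, 0]}, {"fingers": 1, "xyz": [2, 0, -4], "angular": [0, 0, 0]}, {"fingers": 1, "xyz": [2, 0, -9], "angular": [0, 0, 0]}, {"fingers": 1, "xyz": [2, 0, -10], "angular": [0, 0, 0]}, {"fingers": 1, "xyz": [2, 0, -10], "angular": [0, 0, 0]}]}}

```text
clock: 22.05
position: [0.5759, -0.0829, 0.2756]
ee_rot: [2.798, 1.428, 0.001]
force: [0.8, 0.1, -1.5]
width: 0.005
```

```bash
python3 st.py; python3 snap.py w6
python3 - <<'E'
from h import *
v=np.load('w6.npy');c=cam('wrist',{'position':v[:3],'ee_rot':v[3:]});M=R.from_rotvec(v[3:]).as_matrix()
ax=np.array([.5384,-.1353,0]);im=cv2.imread('pics/w6.png');
for ph in (60,75,83,90):
    f=np.radians(ph);pt=lambda s,o:ax+M[:,0]*(31+s*np.cos(f)+o*np.sin(f))/1e3+np.array([0,0,(190.5-s*np.sin(f)+o*np.cos(f))/1e3])
    print(ph,'bar s=20',proj(c,pt(20,7)).round(1),'s=45',proj(c,pt(45,7)).round(1),'s=59',proj(c,pt(59,7)).round(1))
u,vv=proj(c,ax+[0,0,.19]).astype(int);print(u,vv)
cv2.imwrite('pics/w6.png',im); y0=max(0,vv-100);cv2.imwrite('pics/w6c.png',cv2.resize(im[y0:y0+200,u-130:u+130],(780,600),interpolation=3));print(u-130,y0)
E
```

```text
22.05 F [ 0.8  0.1 -1.5] T [-0.06  0.14  0.  ] w 0.5
r,y mm [64.6 -0.2] tip z mm 258.6 Ftool [0.6 0.6 1.5] tilt [0.001 0.001]
22.05 [ 0.57587819 -0.08290767  0.27562233] 0.4895785132625901 [ 0.8259101   0.14886613 -1.47655846] neck px [252.6453188  288.39461101]
60 bar s=20 [256.1 215.4] s=45 [256.1 193.5] s=59 [256.1 182.3]
75 bar s=20 [256.1 218.4] s=45 [256.1 202. ] s=59 [256.  193.8]
83 bar s=20 [256.1 220.5] s=45 [256.  207.3] s=59 [256.  200.8]
90 bar s=20 [256.1 222.6] s=45 [256.  212.3] s=59 [256.  207.2]
256 273
126 173
```

View pics/w6c.png

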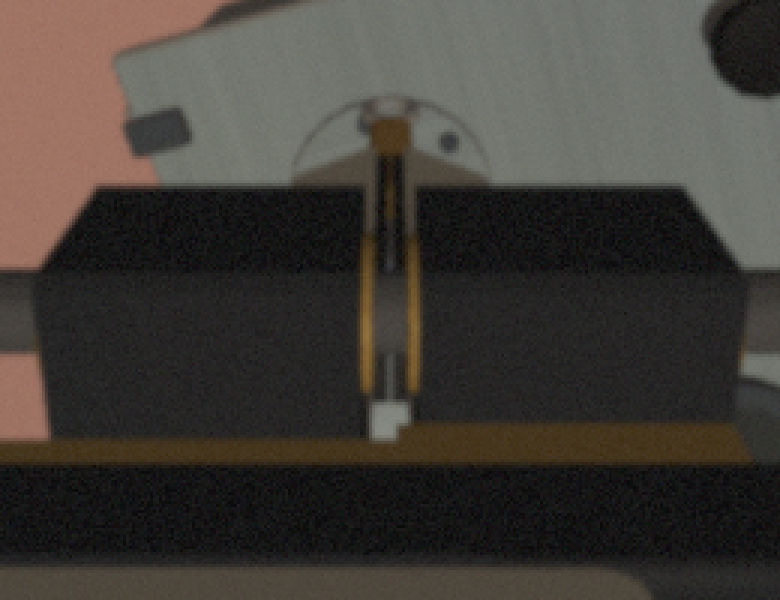

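Ring tip at crop (390,95), which is wrist row 204.7. The predicted row is 207 at 90° and 201 at 83°, so the first lever is at about 87–90°. Next is the opposite lever, by the mirrored path.

{"name": "jog_arm", "arguments": {"moves": [{"fingers": 1, "xyz": [-5, 0, 0], "angular": [0, 0, 0]}, {"fingers": 1, "xyz": [-10, 0, 0], "angular": [0, 0, 0]}, {"fingers": 1, "xyz": [-14.3, 0, 0], "angular": [0, 0, 0]}, {"fingers": 1, "xyz": [-14.3, 0, 0], "angular": [0, 0, 0]}, {"fingers": 1, "xyz": [-14.3, 0, 1.5], "angular": [0, 0, 0]}, {"fingers": 1, "xyz": [-14.3, 0, 2.1], "angular": [0, 0, 0]}, {"fingers": 1, "xyz": [-14.3, 0, 2.1], "angular": [0, 0, 0]}, {"fingers": 1, "xyz": [-14.3, 0, 2.1], "angular": [0, 0, 0]}]}}

```text
clock: 23.1
position: [0.492, -0.1985, 0.2543]
ee_rot: [2.798, 1.429, -0.0]
force: [0.5, 0.3, 0.0]
width: 0.006
```

```bash
python3 st.py
```

```text
23.1 F [0.5 0.3 0. ] T [-0.12  0.11  0.01] w 0.6
r,y mm [-78.4  -0.5] tip z mm 237.3 Ftool [ 0.5  0.2 -0. ] tilt [-0. -0.]
```

{"name": "jog_arm", "arguments": {"moves": [{"fingers": 1, "xyz": [0, 0, 0.8], "angular": [0, 0, 0]}, {"fingers": 1, "xyz": [0, 0, 1.4], "angular": [0, 0, 0]}, {"fingers": 1, "xyz": [0, 0, 1.8], "angular": [0, 0, 0]}, {"fingers": 1, "xyz": [0, 0, 2.2], "angular": [0, 0, 0]}, {"fingers": 1, "xyz": [0, 0, 2.6], "angular": [0, 0, 0]}, {"fingers": 1, "xyz": [0, 0, 3.0], "angular": [0, 0, 0]}, {"fingers": 1, "xyz": [0, 0, 3.4], "angular": [0, 0, 0]}]}}

```text
clock: 23.98
position: [0.4914, -0.2001, 0.2206]
ee_rot: [2.798, 1.426, -0.001]
force: [-2.4, -2.8, 4.6]
width: 0.006
```

```bash
python3 st.py
```

```text
23.975 F [-2.4 -2.8  4.6] T [-0.78  0.74  0.01] w 0.5
r,y mm [-80.2   0.2] tip z mm 203.6 Ftool [-3.7 -0.3 -4.5] tilt [-0.001  0.001]
```

Contact as for the first lever; I continue from r −80.2, tip 203.6.

{"name": "jog_arm", "arguments": {"moves": [{"fingers": 1, "xyz": [0.1, 0, 0.4], "angular": [0, 0, 0]}, {"fingers": 1, "xyz": [0.15, 0, 0.8], "angular": [0, 0, 0]}, {"fingers": 1, "xyz": [0.15, 0, 1.2], "angular": [0, 0, 0]}, {"fingers": 1, "xyz": [0.15, 0, 1.6], "angular": [0, 0, 0]}, {"fingers": 1, "xyz": [0.15, 0, 1.8], "angular": [0, 0, 0]}, {"fingers": 1, "xyz": [0.25, 0, 2.2], "angular": [0, 0, 0]}, {"fingers": 1, "xyz": [0.4, 0, 2.6], "angular": [0, 0, 0]}, {"fingers": 1, "xyz": [0.5, 0, 2.9], "angular": [0, 0, 0]}, {"fingers": 1, "xyz": [0.6, 0, 3.05], "angular": [0, 0, 0]}]}}

```text
clock: 25.1
position: [0.4951, -0.195, 0.1901]
ee_rot: [2.798, 1.426, -0.0]
force: [-2.4, -4.1, 3.4]
width: 0.004
```

```bash
python3 st.py
```

```text
25.1 F [-2.4 -4.1  3.4] T [-1.11  0.76 -0.  ] w 0.4
r,y mm [-73.9   0.2] tip z mm 173.1 Ftool [-4.8  0.5 -3.4] tilt [-0.001  0.001]
```

{"name": "jog_arm", "arguments": {"moves": [{"fingers": 1, "xyz": [0.25, 0, 0.3], "angular": [0, 0, 0]}, {"fingers": 1, "xyz": [0.5, 0, 0.55], "angular": [0, 0, 0]}, {"fingers": 1, "xyz": [0.75, 0, 0.75], "angular": [0, 0, 0]}, {"fingers": 1, "xyz": [1.0, 0, 0.95], "angular": [0, 0, 0]}, {"fingers": 1, "xyz": [1.25, 0, 1.1], "angular": [0, 0, 0]}, {"fingers": 1, "xyz": [1.4, 0, 1.25], "angular": [0, 0, 0]}]}}

```text
clock: 25.85
position: [0.5026, -0.184, 0.1771]
ee_rot: [2.798, 1.426, -0.003]
force: [-3.7, -6.3, 1.5]
width: 0.003
```

```bash
python3 st.py
```

```text
25.85 F [-3.7 -6.3  1.5] T [-1.41  0.78 -0.02] w 0.3
r,y mm [-60.8  -0.3] tip z mm 160.1 Ftool [-7.3  0.8 -1.5] tilt [-0.002  0.   ]
```

{"name": "jog_arm", "arguments": {"moves": [{"fingers": 1, "xyz": [0.25, 0, 0.1], "angular": [0, 0, 0]}, {"fingers": 1, "xyz": [0.45, 0, 0.2], "angular": [0, 0, 0]}, {"fingers": 1, "xyz": [0.65, 0, 0.2], "angular": [0, 0, 0]}, {"fingers": 1, "xyz": [0.85, 0, 0.2], "angular": [0, 0, 0]}, {"fingers": 1, "xyz": [1.0, 0, 0.2], "angular": [0, 0, 0]}, {"fingers": 1, "xyz": [1.1, 0, 0.2], "angular": [0, 0, 0]}]}}

```text
clock: 26.6
position: [0.507, -0.1772, 0.1742]
ee_rot: [2.799, 1.422, -0.009]
force: [-6.6, -15.1, -8.8]
width: 0.009
```

```bash
python3 st.py
```

```text
26.6 F [ -6.6 -15.1  -8.8] T [-3.65  1.6  -0.04] w 0.8
r,y mm [-53.5  -0.9] tip z mm 157.2 Ftool [-16.1   3.6   8.9] tilt [-0.006 -0.001]
```

{"name": "jog_arm", "arguments": {"moves": [{"fingers": 1, "xyz": [0, 0, 0.15], "angular": [0, 0, 0]}, {"fingers": 1, "xyz": [0.05, 0, 0.25], "angular": [0, 0, 0]}, {"fingers": 1, "xyz": [0.1, 0, 0.25], "angular": [0, 0, 0]}]}}

```text
clock: 26.98
position: [0.5084, -0.1756, 0.1725]
ee_rot: [2.799, 1.424, -0.006]
force: [-7.0, -11.4, 0.6]
width: 0.002
```

```bash
python3 st.py
```

```text
26.975 F [ -7.  -11.4   0.6] T [-2.55  1.59  0.01] w 0.2
r,y mm [-50.9  -0.6] tip z mm 155.5 Ftool [-13.3   1.   -0.6] tilt [-0.004 -0.001]
```

{"name": "jog_arm", "arguments": {"moves": [{"fingers": 1, "xyz": [0.05, 0, 0.05], "angular": [0, 0, 0]}, {"fingers": 1, "xyz": [0.1, 0, 0.1], "angular": [0, 0, 0]}, {"fingers": 1, "xyz": [0.15, 0, 0.1], "angular": [0, 0, 0]}, {"fingers": 1, "xyz": [0.15, 0, 0.1], "angular": [0, 0, 0]}]}}

```text
clock: 27.48
position: [0.5092, -0.1748, 0.1718]
ee_rot: [2.799, 1.423, -0.006]
force: [-7.8, -10.5, 5.1]
width: 0.006
```

```bash
python3 st.py
```

```text
27.475 F [ -7.8 -10.5   5.1] T [-2.51  1.92 -0.01] w 0.5
r,y mm [-49.8  -0.4] tip z mm 154.8 Ftool [-13.1  -0.1  -5.1] tilt [-0.004 -0.   ]
```

{"name": "jog_arm", "arguments": {"moves": [{"fingers": 1, "xyz": [0.05, 0, 0], "angular": [0, 0, 0]}, {"fingers": 1, "xyz": [0.1, 0, 0], "angular": [0, 0, 0]}, {"fingers": 1, "xyz": [0.15, 0, 0], "angular": [0, 0, 0]}, {"fingers": 1, "xyz": [0.15, 0, 0], "angular": [0, 0, 0]}]}}

```text
clock: 27.98
position: [0.5094, -0.1745, 0.1718]
ee_rot: [2.8, 1.421, -0.008]
force: [-10.4, -14.0, 5.0]
width: 0.005
```

```bash
python3 st.py
```

```text
27.975 F [-10.4 -14.    5. ] T [-3.01  2.4   0.07] w 0.5
r,y mm [-49.7  -0.4] tip z mm 154.8 Ftool [-17.5  -0.2  -5. ] tilt [-0.005 -0.001]
```

The position has stopped at r = −49.7 while the force rises, so this is the hard stop. I back off and check both levers.

{"name": "jog_arm", "arguments": {"moves": [{"fingers": 1, "xyz": [-0.3, 0, 0], "angular": [0, 0, 0]}, {"fingers": 1, "xyz": [-1, 0, 0], "angular": [0, 0, 0]}, {"fingers": 1, "xyz": [-2, 0, 0], "angular": [0, 0, 0]}, {"fingers": 1, "xyz": [-2, 0, -5], "angular": [0, 0, 0]}, {"fingers": 1, "xyz": [-2, 0, -10], "angular": [0, 0, 0]}, {"fingers": 1, "xyz": [-2, 0, -15], "angular": [0, 0, 0]}, {"fingers": 1, "xyz": [1, 0, -17], "angular": [0, 0, 0]}, {"fingers": 1, "xyz": [4.5, 0, -17], "angular": [0, 0, 0]}, {"fingers": 1, "xyz": [4.5, 0, -17], "angular": [0, 0, 0]}, {"fingers": 1, "xyz": [4.5, 0, -17], "angular": [0, 0, 0]}]}}

```text
clock: 29.22
position: [0.5381, -0.1346, 0.3417]
ee_rot: [-2.798, -1.428, 0.001]
force: [0.2, 0.4, -0.3]
width: 0.004
```

```bash
python3 st.py; python3 snap.py w7
python3 - <<'E'
from h import *
v=np.load('w7.npy');c=cam('wrist',{'position':v[:3],'ee_rot':v[3:]});M=R.from_rotvec(v[3:]).as_matrix()
ax=np.array([.5384,-.1353,0]);im=cv2.imread('pics/w7.png');cs=cam('side')
x0,y0=186,120
u,vv=proj(cs,ax+[0,0,.18]).astype(int);s=imaging.get_image('side')[:,:,::-1]
for sg in (1,-1):
  for ph in (75,83,90):
    f=np.radians(ph);pt=lambda s,o:ax+sg*M[:,0]*(31+s*np.cos(f)+o*np.sin(f))/1e3+np.array([0,0,(190-s*np.sin(f)+o*np.cos(f))/1e3])
    for n,cc,o,k in (('wrist',c,(x0,y0),3),('side',cs,(u-30,vv-28),400/60)):
        print(sg,ph,n,'crop px s=0,45,59',[((proj(cc,pt(q,7))-o)*k).round(0).tolist() for q in (0,45,59)])
print('cap top',((proj(c,ax+[0,0,.215])-(x0,y0))*3).round(),'side',((proj(cs,ax+[0,0,.215])-(u-30,vv-28))*400/60).round())
a=cv2.resize(im[y0:y0+140,x0:x0+133],(399,420),interpolation=3);b=cv2.resize(s[vv-28:vv+35,u-30:u+30],(400,420),interpolation=3)
cv2.imwrite('pics/c7.png',np.hstack([a,b]))
E
```

```text
29.225 F [ 0.2  0.4 -0.3] T [-0.09  0.13  0.02] w 0.3
r,y mm [ 0.2 -0.8] tip z mm 324.7 Ftool [ 0.5 -0.1  0.2] tilt [-0.001 -0.   ]
29.225 [ 0.53811961 -0.1345914   0.3416706 ] 0.32457660940176114 [ 0.21262292  0.40400894 -0.25007996] neck px [253.54374548 188.5330469 ]
1 75 wrist crop px s=0,45,59 [[212.0, 64.0], [211.0, 15.0], [211.0, 2.0]]
1 75 side crop px s=0,45,59 [[280.0, 178.0], [303.0, 253.0], [310.0, 276.0]]
1 83 wrist crop px s=0,45,59 [[212.0, 63.0], [211.0, 31.0], [211.0, 23.0]]
1 83 side crop px s=0,45,59 [[281.0, 180.0], [291.0, 256.0], [294.0, 279.0]]
1 90 wrist crop px s=0,45,59 [[212.0, 63.0], [211.0, 46.0], [211.0, 42.0]]
1 90 side crop px s=0,45,59 [[281.0, 181.0], [280.0, 256.0], [280.0, 279.0]]
-1 75 wrist crop px s=0,45,59 [[211.0, 288.0], [211.0, 274.0], [211.0, 271.0]]
-1 75 side crop px s=0,45,59 [[127.0, 162.0], [106.0, 232.0], [100.0, 253.0]]
-1 83 wrist crop px s=0,45,59 [[211.0, 287.0], [211.0, 258.0], [211.0, 250.0]]
-1 83 side crop px s=0,45,59 [[127.0, 164.0], [118.0, 237.0], [116.0, 259.0]]
-1 90 wrist crop px s=0,45,59 [[211.0, 287.0], [211.0, 244.0], [211.0, 233.0]]
-1 90 side crop px s=0,45,59 [[127.0, 165.0], [129.0, 240.0], [130.0, 263.0]]
cap top [212. 200.] side [203. 131.]
```

View pics/c7.png

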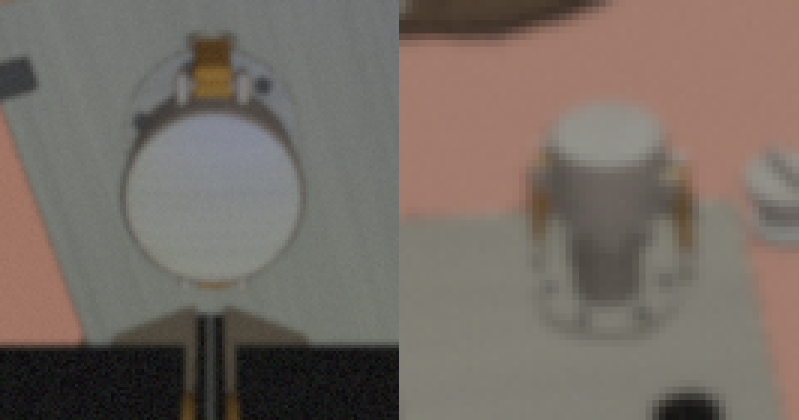

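Cap centred and level; both levers read down. The second is vertical, and the first reads about 86–87° (1.85 rad). That leaves a small margin, so I give the first lever a gentle second push.

{"name": "jog_arm", "arguments": {"moves": [{"fingers": 1, "xyz": [4, 0, 0], "angular": [0, 0, 0]}, {"fingers": 1, "xyz": [6.6, 0, 0], "angular": [0, 0, 0]}, {"fingers": 1, "xyz": [6.6, 0, 5], "angular": [0, 0, 0]}, {"fingers": 1, "xyz": [6.6, 0, 10], "angular": [0, 0, 0]}, {"fingers": 1, "xyz": [6.6, 0, 15], "angular": [0, 0, 0]}, {"fingers": 1, "xyz": [6.6, 0, 16.8], "angular": [0, 0, 0]}, {"fingers": 1, "xyz": [6.6, 0, 16.8], "angular": [0, 0, 0]}, {"fingers": 1, "xyz": [6.0, 0, 16.8], "angular": [0, 0, 0]}, {"fingers": 1, "xyz": [5.6, 0, 16.8], "angular": [0, 0, 0]}, {"fingers": 1, "xyz": [5.3, 0, 16.8], "angular": [0, 0, 0]}, {"fingers": 1, "xyz": [5.3, 0, 16.8], "angular": [0, 0, 0]}]}}

```text
clock: 30.7
position: [0.5698, -0.0914, 0.1744]
ee_rot: [2.798, 1.427, 0.001]
force: [0.3, 0.7, -0.3]
width: 0.007
```

```bash
python3 st.py
```

```text
30.7 F [ 0.3  0.7 -0.3] T [-0.01  0.1  -0.05] w 0.7
r,y mm [54.  -0.3] tip z mm 157.4 Ftool [ 0.7 -0.1  0.3] tilt [0.001 0.001]
```

{"name": "jog_arm", "arguments": {"moves": [{"fingers": 1, "xyz": [-0.2, 0, 0.1], "angular": [0, 0, 0]}, {"fingers": 1, "xyz": [-0.35, 0, 0.15], "angular": [0, 0, 0]}, {"fingers": 1, "xyz": [-0.45, 0, 0.2], "angular": [0, 0, 0]}, {"fingers": 1, "xyz": [-0.55, 0, 0.25], "angular": [0, 0, 0]}, {"fingers": 1, "xyz": [-0.55, 0, 0.25], "angular": [0, 0, 0]}]}}

```text
clock: 31.32
position: [0.5678, -0.0943, 0.172]
ee_rot: [-2.797, -1.43, -0.004]
force: [3.0, 4.8, 3.9]
width: 0.005
```

```bash
python3 st.py
```

```text
31.325 F [3.  4.8 3.9] T [ 0.92 -0.5  -0.01] w 0.4
r,y mm [50.9 -0. ] tip z mm 155.0 Ftool [ 5.7 -0.4 -3.9] tilt [0.002 0.001]
```

{"name": "jog_arm", "arguments": {"moves": [{"fingers": 1, "xyz": [-0.07, 0, 0], "angular": [0, 0, 0]}, {"fingers": 1, "xyz": [-0.13, 0, 0], "angular": [0, 0, 0]}, {"fingers": 1, "xyz": [-0.2, 0, 0], "angular": [0, 0, 0]}, {"fingers": 1, "xyz": [-0.2, 0, 0], "angular": [0, 0, 0]}]}}

```text
clock: 31.82
position: [0.5669, -0.0952, 0.1718]
ee_rot: [-2.796, -1.431, -0.005]
force: [4.2, 5.9, 1.7]
width: 0.007
```

```bash
python3 st.py
```

```text
31.825 F [4.2 5.9 1.7] T [ 1.28 -0.93 -0.03] w 0.6
r,y mm [49.7 -0.2] tip z mm 154.8 Ftool [ 7.3 -0.  -1.7] tilt [0.003 0.001]
```

{"name": "jog_arm", "arguments": {"moves": [{"fingers": 1, "xyz": [-0.07, 0, 0], "angular": [0, 0, 0]}, {"fingers": 1, "xyz": [-0.13, 0, 0], "angular": [0, 0, 0]}, {"fingers": 1, "xyz": [-0.2, 0, 0], "angular": [0, 0, 0]}, {"fingers": 1, "xyz": [-0.2, 0, 0], "angular": [0, 0, 0]}]}}

```text
clock: 32.33
position: [0.5666, -0.0955, 0.1717]
ee_rot: [-2.795, -1.432, -0.007]
force: [8.1, 9.8, -1.6]
width: 0.005
```

```bash
python3 st.py
```

```text
32.325 F [ 8.1  9.8 -1.6] T [ 2.   -1.59 -0.01] w 0.5
r,y mm [49.6 -0.1] tip z mm 154.7 Ftool [12.7  0.8  1.7] tilt [0.005 0.001]
```

Hard stop reached here too (r = 49.6, force up from 7 to 13 N with no motion). I retreat and do the final check.

{"name": "jog_arm", "arguments": {"moves": [{"fingers": 1, "xyz": [0.3, 0, 0], "angular": [0, 0, 0]}, {"fingers": 1, "xyz": [1, 0, 0], "angular": [0, 0, 0]}, {"fingers": 1, "xyz": [2, 0, 0], "angular": [0, 0, 0]}, {"fingers": 1, "xyz": [2, 0, -5], "angular": [0, 0, 0]}, {"fingers": 1, "xyz": [2, 0, -10], "angular": [0, 0, 0]}, {"fingers": 1, "xyz": [2, 0, -15], "angular": [0, 0, 0]}, {"fingers": 1, "xyz": [-1, 0, -17], "angular": [0, 0, 0]}, {"fingers": 1, "xyz": [-4.5, 0, -17], "angular": [0, 0, 0]}, {"fingers": 1, "xyz": [-4.5, 0, -17], "angular": [0, 0, 0]}, {"fingers": 1, "xyz": [-4.5, 0, -17], "angular": [0, 0, 0]}]}}

```text
clock: 33.58
position: [0.5381, -0.1345, 0.3412]
ee_rot: [-2.798, -1.428, 0.0]
force: [0.5, -1.4, -0.1]
width: 0.004
```

```bash
python3 st.py; python3 snap.py w8
python3 - <<'E'
from h import *
cs=cam('side');ax=np.array([.5384,-.1353,0]);x0,y0=186,120
for k in ('w7','w8'):
    v=np.load(k+'.npy');c=cam('wrist',{'position':v[:3],'ee_rot':v[3:]});M=R.from_rotvec(v[3:]).as_matrix();im=cv2.imread(f'pics/{k}.png')
    w=im[y0+50:y0+120,x0+30:x0+115].astype(int);m=((w.sum(2)>430)&(w[...,0]>w[...,2]-5)).astype(np.uint8);n,l,st,ce=cv2.connectedComponentsWithStats(m);i=1+np.argmax(st[1:,4])
    e=cv2.fitEllipse(cv2.findContours((l==i).astype(np.uint8),0,1)[0][0]);p=np.array(e[0])+[x0+30,y0+50];X=onz(c,*p,.2155);print(k,'cap top centre off neck mm',((X-ax)[:2]*1e3).round(1),e[1])
for ph in (83,90):
    f=np.radians(ph);print(ph,[((proj(c,ax+M[:,0]*(31+q*np.cos(f)+7*np.sin(f))/1e3+np.array([0,0,(190-q*np.sin(f)+7*np.cos(f))/1e3]))-(x0,y0))*3).round(0) for q in (0,45,59)])
u,vv=proj(cs,ax+[0,0,.18]).astype(int);s=imaging.get_image('side')[:,:,::-1]
cv2.imwrite('pics/c8.png',np.hstack([cv2.resize(im[y0:y0+140,x0:x0+133],(399,420),interpolation=3),cv2.resize(s[vv-28:vv+35,u-30:u+30],(400,420),interpolation=3)]))
E
```

```text
33.575 F [ 0.5 -1.4 -0.1] T [-0.06  0.1   0.  ] w 0.3
r,y mm [ 0.6 -0.9] tip z mm 324.2 Ftool [-0.8  1.2  0.1] tilt [ 0. -0.]
33.575 [ 0.53808903 -0.13448536  0.34120218] 0.348911204708248 [ 0.47869723 -1.39212564 -0.05669133] neck px [253.63678235 188.84985737]Traceback (most recent call last):
  File "<stdin>", line 5, in <module>
    return _wrapfunc(a, 'argmax', axis=axis, out=out, **kwds)
    return bound(*args, **kwds)
ValueError: attempt to get argmax of an empty sequence
```

Run:
```python
from h import *
cs=cam('side');ax=np.array([.5384,-.1353,0]);x0,y0=186,120
v=np.load('w8.npy');c=cam('wrist',{'position':v[:3],'ee_rot':v[3:]});M=R.from_rotvec(v[3:]).as_matrix();im=cv2.imread('pics/w8.png')
for ph in (83,90):
    f=np.radians(ph);print(ph,[((proj(c,ax+M[:,0]*(31+q*np.cos(f)+7*np.sin(f))/1e3+np.array([0,0,(190-q*np.sin(f)+7*np.cos(f))/1e3]))-(x0,y0))*3).round(0) for q in (0,45,59)])
u,vv=proj(cs,ax+[0,0,.18]).astype(int);s=imaging.get_image('side')[:,:,::-1]
cv2.imwrite('pics/c8.png',np.hstack([cv2.resize(im[y0:y0+140,x0:x0+133],(399,420),interpolation=3),cv2.resize(s[vv-28:vv+35,u-30:u+30],(400,420),interpolation=3)]))
```

```text
83 [array([212.,  64.]), array([212.,  32.]), array([211.,  24.])]
90 [array([212.,  64.]), array([212.,  47.]), array([211.,  43.])]
```

View pics/c8.png

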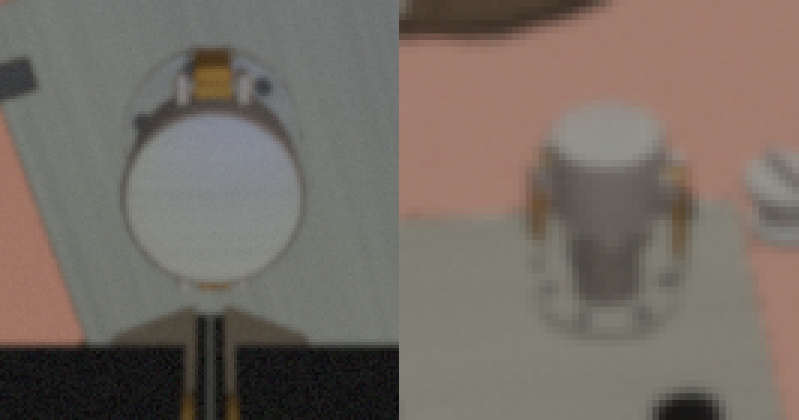

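The first lever's tip is now at crop row 47, fully down (90° predicts 43). The side view of the second lever is ambiguous by a few degrees, so I verify it by touch with a gentle push to its stop.

{"name": "jog_arm", "arguments": {"moves": [{"fingers": 1, "xyz": [-4, 0, 0], "angular": [0, 0, 0]}, {"fingers": 1, "xyz": [-6.7, 0, 0], "angular": [0, 0, 0]}, {"fingers": 1, "xyz": [-6.7, 0, 5], "angular": [0, 0, 0]}, {"fingers": 1, "xyz": [-6.7, 0, 10], "angular": [0, 0, 0]}, {"fingers": 1, "xyz": [-6.7, 0, 15], "angular": [0, 0, 0]}, {"fingers": 1, "xyz": [-6.7, 0, 16.9], "angular": [0, 0, 0]}, {"fingers": 1, "xyz": [-6.7, 0, 16.9], "angular": [0, 0, 0]}, {"fingers": 1, "xyz": [-6.1, 0, 16.9], "angular": [0, 0, 0]}, {"fingers": 1, "xyz": [-5.7, 0, 16.9], "angular": [0, 0, 0]}, {"fingers": 1, "xyz": [-5.4, 0, 16.9], "angular": [0, 0, 0]}, {"fingers": 1, "xyz": [-5.2, 0, 16.9], "angular": [0, 0, 0]}, {"fingers": 1, "xyz": [-5.2, 0, 16.9], "angular": [0, 0, 0]}]}}

```text
clock: 35.17
position: [0.5074, -0.1772, 0.1726]
ee_rot: [2.798, 1.428, 0.0]
force: [-0.6, -0.5, -0.6]
width: 0.003
```

```bash
python3 st.py
```

```text
35.175 F [-0.6 -0.5 -0.6] T [-0.12  0.11 -0.03] w 0.3
r,y mm [-52.1  -0.5] tip z mm 155.6 Ftool [-0.8 -0.2  0.6] tilt [0. 0.]
```

{"name": "jog_arm", "arguments": {"moves": [{"fingers": 1, "xyz": [0.05, 0, 0], "angular": [0, 0, 0]}, {"fingers": 1, "xyz": [0.1, 0, 0], "angular": [0, 0, 0]}, {"fingers": 1, "xyz": [0.15, 0, 0], "angular": [0, 0, 0]}, {"fingers": 1, "xyz": [0.2, 0, 0], "angular": [0, 0, 0]}, {"fingers": 1, "xyz": [0.2, 0, 0], "angular": [0, 0, 0]}]}}

```text
clock: 35.8
position: [0.5085, -0.1757, 0.1724]
ee_rot: [-2.798, -1.428, -0.0]
force: [-1.4, -0.0, -0.1]
width: 0.005
```

```bash
python3 st.py
```

```text
35.8 F [-1.4 -0.  -0.1] T [-0.04  0.14 -0.  ] w 0.4
r,y mm [-50.3  -0.5] tip z mm 155.4 Ftool [-0.8 -1.1  0.1] tilt [ 0. -0.]
```

There is no contact even at r = −50.3, and its stop is at −49.7, so the second lever is fully down. I retreat without touching it and hand in.

{"name": "jog_arm", "arguments": {"moves": [{"fingers": 1, "xyz": [-1, 0, 0], "angular": [0, 0, 0]}, {"fingers": 1, "xyz": [-2, 0, 0], "angular": [0, 0, 0]}, {"fingers": 1, "xyz": [-2, 0, -5], "angular": [0, 0, 0]}, {"fingers": 1, "xyz": [-2, 0, -10], "angular": [0, 0, 0]}, {"fingers": 1, "xyz": [-2, 0, -15], "angular": [0, 0, 0]}, {"fingers": 1, "xyz": [-2, 0, -17], "angular": [0, 0, 0]}, {"fingers": 1, "xyz": [-2, 0, -17], "angular": [0, 0, 0]}, {"fingers": 1, "xyz": [-2, 0, -17], "angular": [0, 0, 0]}]}}

```text
clock: 36.8
position: [0.496, -0.192, 0.3413]
ee_rot: [-2.798, -1.427, 0.002]
force: [0.8, -0.5, -0.1]
width: 0.001
```

```bash
python3 st.py; python3 -c "
from cell import job;print(job.sign_off())"
```

```text
36.8 F [ 0.8 -0.5 -0.1] T [-0.06  0.12  0.01] w 0.1
r,y mm [-70.9  -1.5] tip z mm 324.3 Ftool [0.  0.9 0.1] tilt [-0.    -0.001]
the job is handed in; nothing more can be done
None
```

The cap is on the neck and locked, with both levers down, and I handed the job in at 36.8 s of the 72 s; the sign-off gives no verdict.

- **Cap:** I pressed the aluminium cap home with its levers still raised. The push peaked at about 22 N, against the 35 N limit.
- **Levers:** I swung the +x-side lever down first, then the other, each to its stop. The highest reading on either was about 22 N, against the 30 N limit.

**Last checks:**
- **First lever:** after the second lever was locked, the camera showed the first had come off its stop to about 85° (1.82 rad). I pushed it gently back to its stop, and it then read 90°.
- **Second lever:** the side view was a few degrees ambiguous. A touch test found no contact 0.6 mm short of its stop, so it is fully down.
- **Cap position:** by eye in the last pictures it looks upright and centred. My numeric check of its centre failed on a colour threshold and I did not repeat it. I did not measure its final height.
- **Bystanders:** I moved nothing else on purpose, but did not re-measure where they stand.

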